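# Scoop strayed shakers out from under the plate shelf

### The arm

A 6-joint arm with a two-finger parallel gripper is mounted at the origin on a cart in front of the work surface, level with it; the furniture and walls round the work are solid. World frame = base frame: x ahead of the robot, y to its left, z up, the work surface at z = 0. Lengths are in m, angles in rad, forces in N, time in s.
With the tool pointing down it reaches from about 0.375 to 0.9 m from the base axis. Payload 3.1 kg.
Tool frame: the origin (TCP) lies midway between the tips of the shut fingers; the grasp point (between the pads) lies 19 mm behind it; z points along the fingers, y is the direction in which the jaws open and shut (so a half turn about z gives the same grasp; the last joint's range is limited). The gripper opens to 85 mm and grips with 20 to 120 N. Pads are 22 mm wide; open, the fingers measure 114 mm over their backs; the gripper's body (76 mm by 85 mm) begins 54 mm behind the grasp point. The pads swing forward as they close: fully open they stand 13 mm farther back than shut.
Start: joints at [1.111, 0.527, 1.433, -0, 1.181, -0.178], TCP at [0.173, 0.601, 0.231] pointing down, gripper open.
Joint ranges: [-3.08, 3.08], [-0.75, 2.2], [0.22, 2.44], [-1.43, 4.57], [0, 2.65], [-2.85, 2.85]. Speed limits (rad/s): [2.79, 2.79, 3.14, 3.14, 3.14, 3.14].

### API

Orientations are given as a unit quaternion [x, y, z, w].
In Python, from station import manip gives the robot as it stands. The module is installed in compiled form; this text tells all that it offers.
- The arm moves only by the tool drive_tool, never from a script. Its argument "deltas" is one flat list of numbers, 4 for each row, row after row: the shift along the tool's x, y, z in cm, then the turn about the tool's z in degrees. A call has 1 to 12 rows; each row is the pose to reach, as a shift and turn from the pose measured when the call began, along the tool's axes at that moment; what a row does not reach only later rows make up. A row lasts 1/10 s, in which the tool goes at most 50 mm and 8.59 degrees, less where a joint would pass 70% of its speed; a pose out of reach is approached as far as the arm can. A call with a gripper value outside its range is refused whole. "hand" is the finger opening in cm, from 0 to 8.54, set as the call begins (left out, the last holds). The fingers move at their own pace and stop on an object; "squeeze" is the grip in N (left out, the last holds). Time passes only in rows, so rows that repeat a pose let the fingers close. It gives the time, the measured TCP pose, the force and the opening at its end, in the units of the state.
- manip.sense(): the state, without advancing time (a new reading comes with each control period).
- manip.snapshot(name): name is "scene" or "top" or "wrist"; returns a dict with "frame" (384x512x3 uint8, red, green, blue), "depth" (384x512 float32, m along the optical axis (not along the pixel's ray), 0 where there is no reading), "fx", "fy", "cx", "cy" (pixels), "R" (3x3) and "t" (3): a world point X has camera coordinates R X + t. Camera axes: x right, y down, z forward; pixel columns grow to the right and rows downward; lengths in m; the calibration is good to about 2 mm. A picture is of the moment at which its call begins.
- manip.sign_off(): hands the job in, once; it reports no verdict.
The state is a dict: "t": time; "q": joint angles; "qd": joint speeds; "tau": joint torques, N m; "tcp_pos": TCP position; "tool_rot": TCP orientation; "force": force on the tool from outside, world axes, zero at the start; "ft_torque": the same for the moment, N m; "finger_gap": opening from 0.0 (shut) to 1.0 (fully open).
Only numpy, scipy, OpenCV 4.12 (cv2) and the standard library are available. Lean on these libraries where they do the work, as an engineer would, in place of code of your own. Each camera call takes 0.05 s, during which the arm holds its last target.

### The job

Some salt and pepper shakers have rolled under the low three-bay plate shelf. Take the flat scoop by its handle, slide it along the table under the lip of each bay that has shakers until you feel it gently meet the stop hidden at the back, draw the shakers out on it and let them roll out into the dark tub, low down rather than dropped from above it, until none is left under the shelf. Then lay the empty scoop flat on the table clear of the shelf, and leave the dip cups on the shelf undisturbed.

Things in the scene. Friction and masses are not known exactly. Their poses are not given: they have to be found in the camera images.
- plate_shelf: low steel plate shelf, fixed, 426 wide (y), 145 deep, top face at z 0.083. Origin on the table under the middle of its front lip; x runs into the shelf, y to its left. Four upright walls 6 mm thick at y -0.21, -0.07, 0.07, 0.21 make three bays, each 134 wide. Each is open at the front from the table up to the lower edge of a turned-down lip, 55 mm above the table.
- bay_middle (a point): middle of the middle bay's mouth, in the plane of the front lip, 27 mm above the table; x runs straight into the bay, y to its left. Hidden at the back of each bay a fixed smooth plastic stop bar, 45 high, stands somewhere between 100 and 120 mm behind the mouth, differently in each bay and start: feel for it. It holds against about 70 N.
- bay_left (a point): the same point of the left bay, 140 mm to the left (+y of the shelf)
- bay_right (a point): the same point of the right bay, 140 mm to the right (-y of the shelf)
- scoop_grip (a point): middle of the black handle of the flat steel scoop, 65 mm above its underside: the place to grip. x points to the scoop's front edge, z up. Handle bar along x, 20 wide with flat sides (y), 24 tall, from 60 mm behind to 36 mm ahead of this point. The scoop weighs 0.32 kg, balances near here and starts flat on the table (a thin foot 54 mm behind this point props the handle), front towards the shelf.
- scoop_front (a point): middle of the scoop's front edge, 174 mm ahead of scoop_grip and 1 mm above the scoop's underside; axes as scoop_grip. The front 13 mm of the blade is a slippery ramp from 1 mm up to a low crest of 4.4 mm. A shaker that cannot roll on (the stop is behind it) is lifted by the ramp over the crest into the pocket; with the nose tipped down 30 degrees or more it rolls out again over the front.
- scoop_pocket (a point): middle of the scoop's pocket, on its 1.6 mm thick floor, 100 mm ahead of scoop_grip; axes as scoop_grip. The blade is flat and 120 wide (114 inside). Rear wall 32 high, 50 mm ahead of scoop_grip; side walls 22 high, ending 26 mm short of the front edge. The floor is 98 long and holds two shakers one behind the other, each lying across the scoop.
- tub: dark open tub, loose, 0.45 kg, 240 (x) by 300 (y) by 140 high; origin under its centre, on the table. Inside it is 184 by 244 and about 137 deep.
- ramekin_a: small white dip cup, 65 across, 37 high, on top of the shelf; origin under its centre
- ramekin_b: the same as ramekin_a, another one
- shaker_1_mid (a point): centre of a round shaker, 41 diameter, 84 long, 0.11 kg, lying on its side; its own z axis runs along its length to the steel cap. It starts in the left bay of the shelf, its length across the bay, within 10 mm of the bay's middle. May be absent (None).
- shaker_2_mid (a point): centre of a round shaker, 41 diameter, 84 long, 0.11 kg, lying on its side; its own z axis runs along its length to the steel cap. It starts in the left bay of the shelf, its length across the bay, within 10 mm of the bay's middle. May be absent (None).
- shaker_3_mid (a point): centre of a round shaker, 41 diameter, 84 long, 0.11 kg, lying on its side; its own z axis runs along its length to the steel cap. It starts in the middle bay of the shelf, its length across the bay, within 10 mm of the bay's middle. May be absent (None).
- shaker_4_mid (a point): centre of a round shaker, 41 diameter, 84 long, 0.11 kg, lying on its side; its own z axis runs along its length to the steel cap. It starts in the middle bay of the shelf, its length across the bay, within 10 mm of the bay's middle. May be absent (None).
- shaker_5_mid (a point): centre of a round shaker, 41 diameter, 84 long, 0.11 kg, lying on its side; its own z axis runs along its length to the steel cap. It starts in the right bay of the shelf, its length across the bay, within 10 mm of the bay's middle. May be absent (None).
- shaker_6_mid (a point): centre of a round shaker, 41 diameter, 84 long, 0.11 kg, lying on its side; its own z axis runs along its length to the steel cap. It starts in the right bay of the shelf, its length across the bay, within 10 mm of the bay's middle. May be absent (None).

How it is judged:
On the way, in this order (a step that is already met when the one before it is completed fails the run):
1. the scoop has been pushed under the shelf's lip and its front edge touches the stop at the back of a bay (x of scoop_front in the frame of plate_shelf above 0.09 m and contact force between scoop and plate_shelf above 1 N), for 0.05 s.
2. a shaker lies in the scoop, drawn out in front of the shelf (x of scoop_front in the frame of plate_shelf below 0.01 m and ((x of shaker_1_mid in the frame of scoop_grip between 0.05 and 0.16 m and y of shaker_1_mid in the frame of scoop_grip between -0.05 and 0.05 m and z of shaker_1_mid in the frame of scoop_grip between -0.06 and 0 m) or (x of shaker_2_mid in the frame of scoop_grip between 0.05 and 0.16 m and y of shaker_2_mid in the frame of scoop_grip between -0.05 and 0.05 m and z of shaker_2_mid in the frame of scoop_grip between -0.06 and 0 m) or (x of shaker_3_mid in the frame of scoop_grip between 0.05 and 0.16 m and y of shaker_3_mid in the frame of scoop_grip between -0.05 and 0.05 m and z of shaker_3_mid in the frame of scoop_grip between -0.06 and 0 m) or (x of shaker_4_mid in the frame of scoop_grip between 0.05 and 0.16 m and y of shaker_4_mid in the frame of scoop_grip between -0.05 and 0.05 m and z of shaker_4_mid in the frame of scoop_grip between -0.06 and 0 m) or (x of shaker_5_mid in the frame of scoop_grip between 0.05 and 0.16 m and y of shaker_5_mid in the frame of scoop_grip between -0.05 and 0.05 m and z of shaker_5_mid in the frame of scoop_grip between -0.06 and 0 m) or (x of shaker_6_mid in the frame of scoop_grip between 0.05 and 0.16 m and y of shaker_6_mid in the frame of scoop_grip between -0.05 and 0.05 m and z of shaker_6_mid in the frame of scoop_grip between -0.06 and 0 m))), for 0.2 s.
At the end, for the whole second after the job is handed in: every shaker that is present lies at rest inside the upright tub (centre within its walls, under 120 mm above the table), and the scoop lies flat on the table, at rest, with its front edge in front of the shelf (x of shaker_1_mid in the frame of tub between -0.1 and 0.1 m and y of shaker_1_mid in the frame of tub between -0.13 and 0.13 m and z of shaker_1_mid in the frame of tub between 0 and 0.12 m and linear speed of each of shaker_1, shaker_2, shaker_3, shaker_4, shaker_5, shaker_6 below 0.05 m/s and x of shaker_2_mid in the frame of tub between -0.1 and 0.1 m and y of shaker_2_mid in the frame of tub between -0.13 and 0.13 m and z of shaker_2_mid in the frame of tub between 0 and 0.12 m and x of shaker_3_mid in the frame of tub between -0.1 and 0.1 m and y of shaker_3_mid in the frame of tub between -0.13 and 0.13 m and z of shaker_3_mid in the frame of tub between 0 and 0.12 m and x of shaker_4_mid in the frame of tub between -0.1 and 0.1 m and y of shaker_4_mid in the frame of tub between -0.13 and 0.13 m and z of shaker_4_mid in the frame of tub between 0 and 0.12 m and x of shaker_5_mid in the frame of tub between -0.1 and 0.1 m and y of shaker_5_mid in the frame of tub between -0.13 and 0.13 m and z of shaker_5_mid in the frame of tub between 0 and 0.12 m and x of shaker_6_mid in the frame of tub between -0.1 and 0.1 m and y of shaker_6_mid in the frame of tub between -0.13 and 0.13 m and z of shaker_6_mid in the frame of tub between 0 and 0.12 m and angle between tub's own z axis and vertical below 0.1 rad and angle between scoop_grip's own z axis and vertical below 0.08 rad and height (world z) of scoop_grip below 0.075 m and x of scoop_front in the frame of plate_shelf below 0 m and linear speed of scoop below 0.03 m/s); the robot touches nothing.
It fails at once if the scoop is rammed against the shelf or a stop (over 60 N) (contact force between scoop and plate_shelf above 60 N).
It fails at once if a shaker is dropped from a height (faster than 2 m/s) (linear speed of any of shaker_1, shaker_2, shaker_3, shaker_4, shaker_5, shaker_6 above 2 m/s).
It fails at once if a dip cup on the shelf is moved by more than 30 mm (distance of any of ramekin_a, ramekin_b from where it was at the start of the episode above 0.03 m).
Of shaker_1, shaker_2, shaker_3, shaker_4, shaker_5, shaker_6 only 4 to 6 are there at a start; the rules pass over those that are not, and their reading is None.
At some moment in a run one of tub may be knocked a few centimetres aside while the robot is not near it.
It also fails if it takes over 210 s, if anything falls off the work surface, if the arm or the gripper's body presses on something with over 40 N, if the wrist force passes 120 N, or if a joint passes its speed limit or range.

## Working session

There is one attempt and no reset: what is moved stays moved. The work goes in short steps, Python scripts to look and compute and a tool call to move; the robot and the scene stay as the last step left them, time stands still between calls to the robot, and variables do not carry over. Pictures are saved under pics/ and viewed, and the job is handed in when it is done.

Besides the shell and the picture viewer there is one more tool, called after "Call:" as name(argument=value, ...), one argument or row to a line, values as JSON. drive_tool: Moves the arm, as the interface text tells. Its arguments: {"type":"object","properties":{"deltas":{"type":"array"},"hand":{"type":"number"},"squeeze":{"type":"number"}},"required":["deltas"]}

```bash
mkdir -p pics; cat > h.py <<'E'
import numpy as np, cv2
from station import manip
def snap(n,f):
    s=manip.snapshot(n); cv2.imwrite('pics/'+f,cv2.cvtColor(s['frame'],cv2.COLOR_RGB2BGR)); np.savez('/tmp/'+f+'.npz',**s); return s
def world(s):
    d=s['depth']; v,u=np.mgrid[:d.shape[0],:d.shape[1]]
    c=np.stack([(u-s['cx'])/s['fx']*d,(v-s['cy'])/s['fy']*d,d],-1)
    w=(c-s['t'])@s['R']; w[d==0]=np.nan; return w
def proj(s,X):
    c=np.asarray(s['R'])@np.asarray(X)+s['t']; return s['fx']*c[0]/c[2]+s['cx'], s['fy']*c[1]/c[2]+s['cy']
E
python3 - <<'E'
from h import *
for n in('scene','top','wrist'):
    s=snap(n,n+'0.png'); print(n,(-s['R'].T@s['t']).round(3), s['fx'])
st=manip.sense(); print({k:np.round(v,3) for k,v in st.items()})
E
```

```text
scene [-0.451 -0.53   0.806] 419.0434490405541
top [0.53  0.014 1.53 ] 467.5708812137777
wrist [0.103 0.621 0.373] 278.89262340705466
{'t': np.float64(0.15), 'q': array([ 1.112,  0.528,  1.434,  0.   ,  1.181, -0.179]), 'qd': array([ 0.001, -0.003, -0.002,  0.001, -0.001,  0.001]), 'tau': array([ 0.0000e+00, -4.4274e+01, -1.7828e+01, -0.0000e+00,  6.0000e-03,
        0.0000e+00]), 'tcp_pos': array([0.173, 0.6  , 0.231]), 'tool_rot': array([ 0.14 ,  0.99 , -0.001, -0.   ]), 'force': array([-0.29 ,  0.993, -0.05 ]), 'ft_torque': array([ 0.008,  0.041, -0.002]), 'finger_gap': np.float64(1.003)}
```

View pics/top0.png

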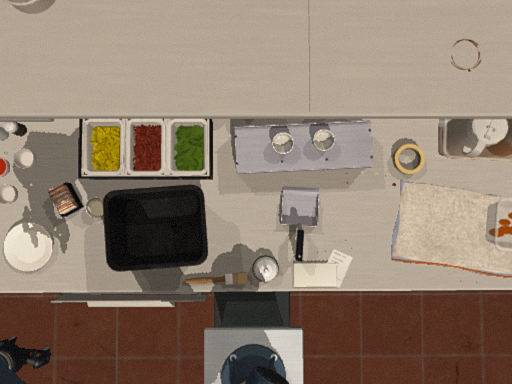

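View pics/scene0.png

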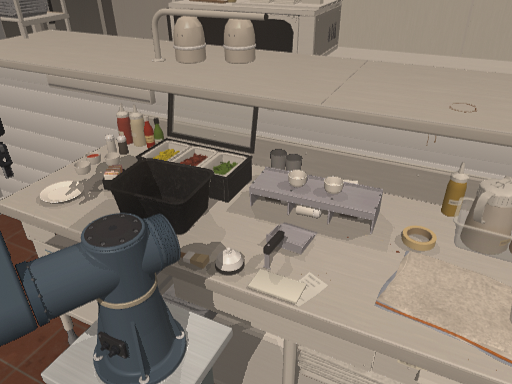

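```bash
python3 - <<'E'
from h import *
s=dict(np.load('/tmp/top0.png.npz')); w=world(s)
im=cv2.cvtColor(s['frame'],cv2.COLOR_RGB2BGR)
cv2.imwrite('pics/topz.png',cv2.resize(im[105:300,90:400],None,fx=2.5,fy=2.5,interpolation=cv2.INTER_CUBIC))
print('overshelf',w[60,200],w[112,200], w[60,400])
for p in[(112,300),(116,300),(120,300)]:print(w[p])
def reg(zlo,zhi,x0,x1,y0,y1,name):
    m=(w[...,2]>zlo)&(w[...,2]<zhi)&(w[...,0]>x0)&(w[...,0]<x1)&(w[...,1]>y0)&(w[...,1]<y1)
    P=w[m]; r=cv2.minAreaRect(P[:,:2].astype(np.float32)); print(name,m.sum(),P.mean(0).round(4),r,cv2.boxPoints(r).round(4).tolist())
    return P
reg(.07,.095,.5,.9,-.5,.15,'shelf')
reg(.1,.135,.5,.9,-.5,.15,'ramekins')
P=reg(.125,.16,.3,.75,.13,.6,'tub')
P=reg(.055,.09,.3,.6,-.2,-.05,'handle'); 
P=reg(.0015,.04,.5,.66,-.25,-.05,'blade')
E
```

```text
overshelf [0.91352959 0.13493821 0.35789859] [0.77967404 0.13421107 0.36078989] [ 0.91514412 -0.37569744  0.35746481]
[ 0.77964218 -0.1179336   0.36209039]
[ 0.77146064 -0.11896503  0.35231316]
[ 0.83092717 -0.15897358 -0.00241523]
shelf 6167 [ 0.7293 -0.1555  0.083 ] ((0.7226452231407166, -0.11326545476913452), (0.523132860660553, 0.17969799041748047), 89.46299743652344) [[0.630299985408783, -0.37400001287460327], [0.8100000023841858, -0.3756999969482422], [0.8148999810218811, 0.14740000665187836], [0.6352999806404114, 0.14910000562667847]]
ramekins 511 [0.7309 0.0216 0.1084] ((0.6589663624763489, -0.05071108043193817), (0.30887371301651, 0.3978242576122284), 0.140353724360466) [[0.5040000081062317, 0.1477999985218048], [0.5049999952316284, -0.25], [0.8138999938964844, -0.2492000013589859], [0.8129000067710876, 0.1485999971628189]]
tub 1856 [0.4801 0.2983 0.1385] ((0.48224955797195435, 0.2899283468723297), (0.24052658677101135, 0.30154427886009216), 4.307287693023682) [[0.35100001096725464, 0.4311999976634979], [0.3736000061035156, 0.13050000369548798], [0.6134999990463257, 0.1485999971628189], [0.5907999873161316, 0.44929999113082886]]
handle 219 [ 0.4267 -0.1449  0.0749] ((0.4273826479911804, -0.14623020589351654), (0.02064686082303524, 0.09911111742258072), 85.58667755126953) [[0.37720000743865967, -0.1527000069618225], [0.47600001096725464, -0.16030000150203705], [0.47760000824928284, -0.13979999721050262], [0.37880000472068787, -0.13210000097751617]]
blade 1312 [ 0.5748 -0.1514  0.0048] ((0.5794126987457275, -0.15027233958244324), (0.1974157989025116, 0.15740935504436493), 89.83272552490234) [[0.5004000067710876, -0.24879999458789825], [0.657800018787384, -0.2492000013589859], [0.6583999991416931, -0.05180000141263008], [0.5009999871253967, -0.05130000039935112]]
```

View pics/topz.png

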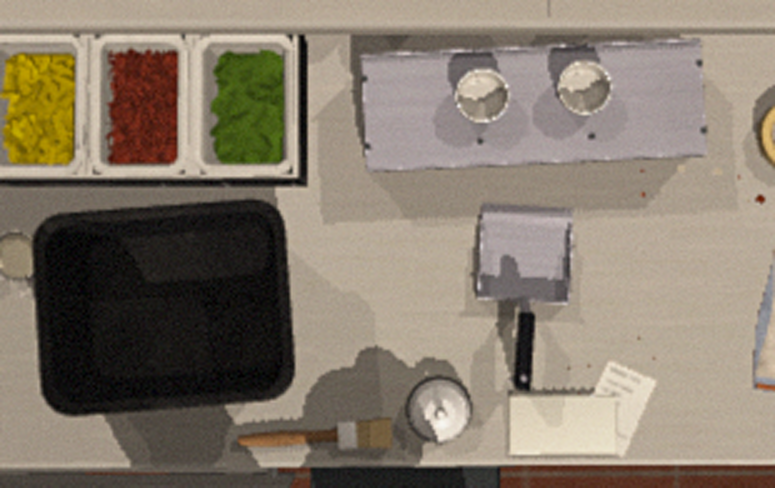

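View pics/wrist0.png

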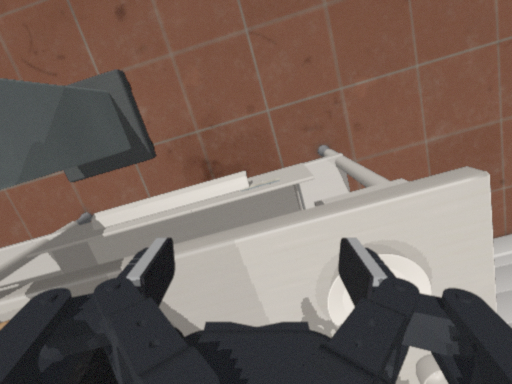

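```bash
python3 - <<'E'
from h import *
s=dict(np.load('/tmp/top0.png.npz')); w=world(s)
def comp(zlo,zhi,x0,x1,y0,y1,name):
    m=(w[...,2]>zlo)&(w[...,2]<zhi)&(w[...,0]>x0)&(w[...,0]<x1)&(w[...,1]>y0)&(w[...,1]<y1)
    n,l,st,_=cv2.connectedComponentsWithStats(m.astype(np.uint8))
    for i in range(1,n):
        if st[i,4]<80: continue
        P=w[l==i]; r=cv2.minAreaRect(P[:,:2].astype(np.float32)); print(name,st[i,4],P.mean(0).round(4),np.round(r[0],4),np.round(r[1],4),r[2],cv2.boxPoints(r).round(4).tolist())
comp(.075,.092,.5,.9,-.5,.12,'shelf')
comp(.1,.135,.6,.9,-.4,.1,'ram')
comp(.005,.2,.25,.5,-.35,.13,'obst')
comp(.12,.16,.3,.7,.1,.5,'tub')
# blade
m=(abs(w[...,2])<.06)
for r in range(188,232,4): print(r,[ (round(float(w[r,c,2])*1000)) for c in range(276,324,3)])
s=dict(np.load('/tmp/scene0.png.npz'))
im=cv2.cvtColor(s['frame'],cv2.COLOR_RGB2BGR)
cv2.imwrite('pics/scz.png',cv2.resize(im[160:280,210:400],None,fx=4,fy=4,interpolation=cv2.INTER_CUBIC))
E
```

```text
shelf 5756 [ 0.7285 -0.1553  0.0827] [ 0.7307 -0.1585] [0.1461 0.4271] 2.7134311199188232 [[0.647599995136261, 0.05139999836683273], [0.6678000092506409, -0.37529999017715454], [0.8137999773025513, -0.3684000074863434], [0.7936000227928162, 0.05829999968409538]]
shelf 207 [ 0.7484 -0.2166  0.0875] [ 0.7481 -0.2172] [0.0516 0.0503] 25.90125274658203 [[0.7139000296592712, -0.20579999685287476], [0.73580002784729, -0.25099998712539673], [0.7821999788284302, -0.22849999368190765], [0.7602999806404114, -0.18330000340938568]]
ram 104 [ 0.7507 -0.2202  0.1135] [ 0.7464 -0.2162] [0.064  0.0624] 64.42037963867188 [[0.7045000195503235, -0.23149999976158142], [0.760699987411499, -0.25850000977516174], [0.7882999777793884, -0.20080000162124634], [0.7321000099182129, -0.17389999330043793]]
ram 93 [ 0.743  -0.0946  0.1148] [ 0.7367 -0.0917] [0.0626 0.0638] 45.336883544921875 [[0.6919999718666077, -0.09149999916553497], [0.7373999953269958, -0.1363999992609024], [0.7814000248908997, -0.09189999848604202], [0.7360000014305115, -0.04699999839067459]]
obst 307 [ 0.4419 -0.1468  0.0607] [ 0.433  -0.150
[... 1466 characters left out ...]
1485999971628189], [0.5907999873161316, 0.44929999113082886]]
188 [7, -1, 2, 4, 3, 0, -2, 10, 7, 2, 0, 6, 0, 0, 0, 2]
192 [-1, 4, 6, 0, 2, 4, 2, 6, 4, 1, 2, 5, 9, 6, -2, -1]
196 [0, -5, 10, 1, 5, 6, 0, -2, 1, 3, 6, -1, 7, -4, 9, 6]
200 [-5, -3, 5, -1, 7, -1, 0, -1, 0, 1, 7, 2, 4, -2, 11, 5]
204 [0, 2, 23, -2, 6, 3, 3, 2, 10, 3, 1, 2, 7, 9, 22, 4]
208 [3, 6, 20, 2, -2, 3, -4, 1, 2, 3, 0, 0, 0, -1, 23, 4]
212 [-3, -5, -2, 9, 7, 1, 2, 5, 2, 3, 4, 0, 2, 3, 13, 5]
216 [-2, -1, -2, 2, 4, 5, 0, 0, 2, 2, 4, 8, 7, -1, 1, 3]
220 [8, 3, 1, 1, 1, -3, -3, 9, 1, 0, 2, -1, 1, 9, -5, 1]
224 [-4, 6, 32, 30, 31, 31, 12, 32, 40, 4, 0, 2, 3, -1, 1, -3]
228 [-4, 0, -9, 3, -6, 3, 8, 2, 53, -1, 2, -3, 0, 2, -1, 1]
```

View pics/scz.png

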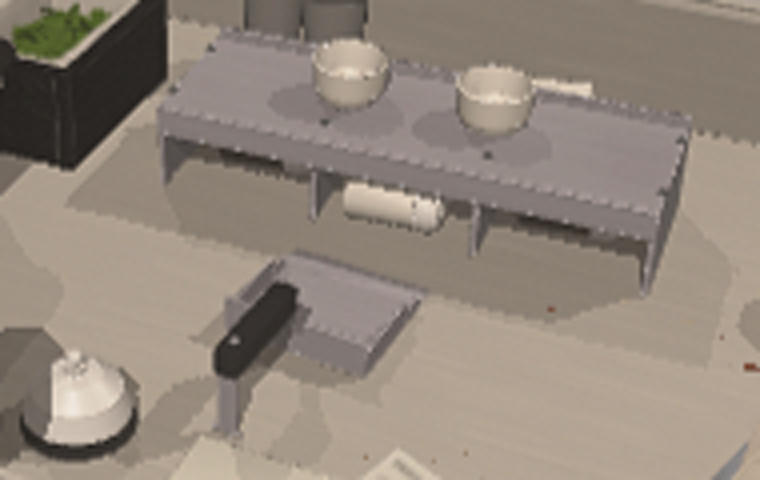

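Call:
drive_tool(
  deltas=[-3, -2.2, 0, 7, -6, -4.3, 0, 14, -9, -6.5, 0, 21, -12, -8.7, 0, 28, -15, -10.8, 0, 35, -18, -13, 0, 42, -21, -15.2, 0, 49, -24, -17.3, 0, 56, -27, -19.5, 0, 63, -30, -21.7, 0, 70, -33, -23.8, 0, 77, -36.3, -26, 0, 84],
  hand=8.5,
  squeeze=60,
)

```text
t: 1.35
tcp_pos: [0.45, 0.2484, 0.2307]
tool_rot: [0.768, 0.64, -0.001, 0.0]
force: [0.8, 0.4, -0.6]
finger_gap: 0.995
```

```bash
cat >> h.py <<'E'
from scipy.spatial.transform import Rotation as Rn
def to(x,y,z,yaw):
    """deltas (cm, deg) from now to TCP world pos, tool x at yaw deg"""
    st=manip.sense(); R=Rn.from_quat(st['tool_rot']).as_matrix()
    d=R.T@(np.array([x,y,z])-st['tcp_pos'])*100
    cur=np.degrees(np.arctan2(R[1,0],R[0,0])); t=-((yaw-cur+180)%360-180)
    print('t',st['t'],'tcp',st['tcp_pos'].round(4),'yaw',cur.round(2),'tilt',np.degrees(np.arccos(-R[2,2])).round(2),'gap',round(float(st['finger_gap']),3),'F',st['force'].round(1),'-> delta',d.round(2),t.round(2))
    return d,t
E
python3 - <<'E'
from h import *
to(.439,-.147,.2,-4)
E
```

```text
t 1.35 tcp [0.45   0.2484 0.2307] yaw 79.64 tilt 0.12 gap 0.995 F [ 0.8  0.4 -0.6] -> delta [-39.08   6.04   3.13] 83.64
```

Call:
drive_tool(
  deltas=[-3.3, 0.5, 0.3, 7, -6.5, 1, 0.5, 14, -9.8, 1.5, 0.8, 21, -13, 2, 1, 28, -16.3, 2.5, 1.3, 35, -19.5, 3, 1.6, 42, -22.8, 3.5, 1.8, 49, -26, 4, 2.1, 56, -29.3, 4.5, 2.3, 63, -32.6, 5, 2.6, 70, -35.8, 5.5, 2.9, 77, -39.1, 6, 3.1, 83.6],
)

```text
t: 2.55
tcp_pos: [0.4382, -0.1483, 0.2001]
tool_rot: [0.999, -0.037, -0.001, 0.001]
force: [1.0, -0.4, -0.7]
finger_gap: 0.994
```

```bash
python3 - <<'E'
from h import *
s=snap('wrist','w1.png'); to(.439,-.147,.2,-4)
w=world(s); 
m=(w[...,2]>.065)&(w[...,2]<.09)&(w[...,0]<.5)&(w[...,0]>.36)&(abs(w[...,1]+.147)<.04)
n,l,st,_=cv2.connectedComponentsWithStats(m.astype(np.uint8));
for i in range(1,n):
    if st[i,4]>100:
        P=w[l==i]; r=cv2.minAreaRect(P[:,:2].astype(np.float32)); print(st[i],P.mean(0),r,cv2.boxPoints(r).tolist())
E
```

```text
t 2.6 tcp [ 0.4397 -0.1535  0.2002] yaw -4.55 tilt 0.35 gap 0.993 F [ 0.7 -3.1 -0.7] -> delta [-0.12 -0.64  0.01] -0.55
[ 244  146   20   94 1788] [ 0.42810576 -0.14438234  0.07662206] ((0.4256798326969147, -0.14393675327301025), (0.019376875832676888, 0.09638233482837677), 86.11553955078125) [[0.37694302201271057, -0.15033823251724243], [0.47310397028923035, -0.1568676233291626], [0.4744166433811188, -0.13753527402877808], [0.378255695104599, -0.1310058832168579]]
```

View pics/w1.png

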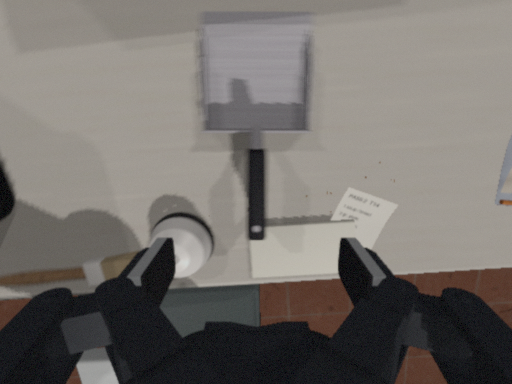

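```bash
python3 - <<'E'
from h import *
to(.4385,-.1455,.047,-3.9)
E
```

```text
t 2.6 tcp [ 0.4397 -0.1535  0.2002] yaw -4.55 tilt 0.35 gap 0.993 F [ 0.7 -3.1 -0.7] -> delta [-0.2  -0.88 15.31] -0.65
```

Call:
drive_tool(
  deltas=[-0.2, -0.9, 2, -0.6, -0.2, -0.9, 4, -0.6, -0.2, -0.9, 6, -0.6, -0.2, -0.9, 8, -0.6, -0.2, -0.9, 8, -0.6, -0.2, -0.9, 8, -0.6],
)

```text
t: 3.2
tcp_pos: [0.4384, -0.1447, 0.1201]
tool_rot: [0.999, -0.034, -0.0, 0.003]
force: [0.3, -0.5, -0.1]
finger_gap: 0.995
```

```bash
python3 - <<'E'
from h import *
s=snap('wrist','w2.png'); to(.4385,-.1455,.047,-3.9)
w=world(s); 
m=(w[...,2]>.068)&(w[...,2]<.09)&(w[...,0]<.5)&(w[...,0]>.36)&(abs(w[...,1]+.147)<.04)
n,l,st,_=cv2.connectedComponentsWithStats(m.astype(np.uint8));
for i in range(1,n):
    if st[i,4]>100:
        P=w[l==i]; r=cv2.minAreaRect(P[:,:2].astype(np.float32)); print(st[i],P.mean(0),r)
E
```

```text
t 3.25 tcp [ 0.4388 -0.1449  0.1206] yaw -3.93 tilt 0.37 gap 0.994 F [-0.1  0.9  0.3] -> delta [-0.04  0.01  7.36] -0.03
[ 244  163   28  124 3264] [ 0.4284433  -0.14435851  0.07676454] ((0.4245716333389282, -0.1441534459590912), (0.02004140242934227, 0.09591640532016754), 85.9389877319336)
```

View pics/w2.png

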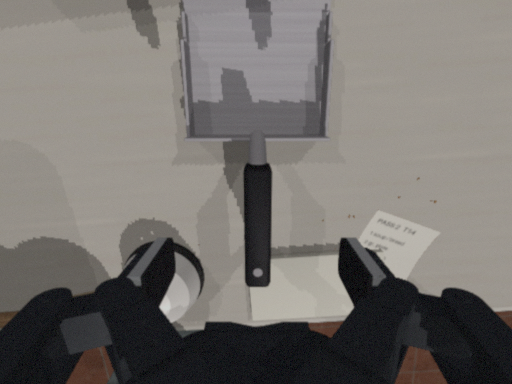

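Call:
drive_tool(
  deltas=[-0.2, 0, 2, 0, -0.2, 0, 4, 0, -0.2, 0, 6, 0, -0.2, 0, 7.3, 0, -0.2, 0, 7.3, 0, -0.2, 0, 7.3, 0],
)

```text
t: 3.85
tcp_pos: [0.4376, -0.1456, 0.0484]
tool_rot: [0.999, -0.034, 0.001, 0.004]
force: [0.4, -0.3, -0.3]
finger_gap: 0.998
```

Call:
drive_tool(
  deltas=[0, 0, 0, 0, 0, 0, 0, 0, 0, 0, 0, 0, 0, 0, 0, 0, 0, 0, 0, 0, 0, 0, 0, 0, 0, 0, 0, 0, 0, 0, 0, 0, 0, 0, 0, 0, 0, 0, 0, 0],
  hand=1,
  squeeze=60,
)

```text
t: 4.85
tcp_pos: [0.4377, -0.1457, 0.0489]
tool_rot: [0.999, -0.034, 0.002, 0.004]
force: [-0.9, -0.9, 6.0]
finger_gap: 0.223
```

```bash
python3 - <<'E'
from h import *
s=snap('wrist','w3.png'); to(.4385,-.1455,.047,-3.9)
E
```

```text
t 4.9 tcp [ 0.4377 -0.1457  0.0489] yaw -3.92 tilt 0.46 gap 0.222 F [-0.2  0.3  7.3] -> delta [ 0.08 -0.03  0.19] -0.02
```

View pics/w3.png

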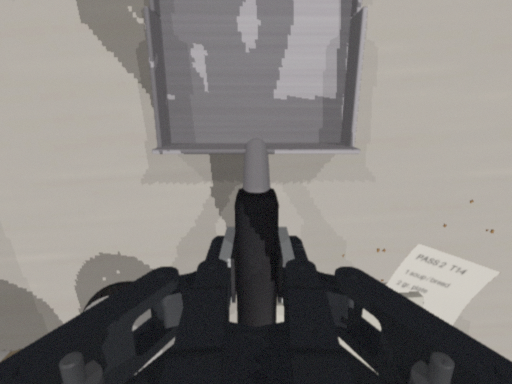

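```bash
cat >> h.py <<'E'
SH=np.array([.6577,-.1620]); SY=2.71
def sh(x,y):
    a=np.radians(SY); return SH+x*np.array([np.cos(a),np.sin(a)])+y*np.array([-np.sin(a),np.cos(a)])
def shinv(p):
    a=np.radians(SY); d=np.asarray(p)[...,:2]-SH; return np.stack([d@np.array([np.cos(a),np.sin(a)]),d@np.array([-np.sin(a),np.cos(a)])],-1)
E
python3 - <<'E'
from h import *
p=sh(-.215,0); to(*p,.054,SY)
E
```

```text
t 4.9 tcp [ 0.4377 -0.1457  0.0489] yaw -3.92 tilt 0.46 gap 0.222 F [-0.2  0.3  7.3] -> delta [ 0.71  2.61 -0.49] -6.63
```

Call:
drive_tool(
  deltas=[0, 0, -0.5, 0, 0.2, 0.7, -0.5, -2, 0.4, 1.4, -0.5, -4, 0.7, 2.6, -0.5, -6.6, 0.7, 2.6, -0.5, -6.6, 0.7, 2.6, -0.5, -6.6],
  squeeze=100,
)

```text
t: 5.5
tcp_pos: [0.4424, -0.1718, 0.0539]
tool_rot: [1.0, 0.023, 0.001, 0.003]
force: [0.0, 0.9, -2.7]
finger_gap: 0.214
```

```bash
python3 - <<'E'
from h import *
s=snap('wrist','w4.png'); p=sh(-.215,0); to(*p,.054,SY)
w=world(s); q=shinv(w)
m=(w[...,2]>.076)&(w[...,2]<.09)&(q[...,0]>-.02)
print(m.sum(), np.nanmin(q[m][:,0]), np.percentile(q[m][:,0],[1,3]))
E
```

```text
t 5.55 tcp [ 0.4422 -0.1714  0.0539] yaw 2.62 tilt 0.38 gap 0.211 F [-0.   0.5 -3.6] -> delta [ 0.07  0.08 -0.01] -0.09Traceback (most recent call last):
  File "<stdin>", line 5, in <module>
    res = np.fmin.reduce(a, axis=axis, out=out, **kwargs)
ValueError: zero-size array to reduction operation fmin which has no identity
```

View pics/w4.png

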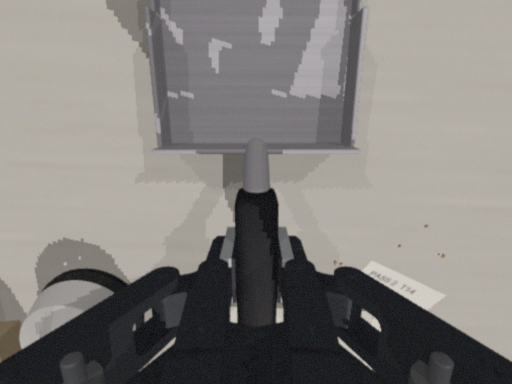

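```bash
python3 - <<'E'
from h import *
s=dict(np.load('/tmp/w4.png.npz')); w=world(s); q=shinv(w)
m=(w[...,2]>.015)&(w[...,2]<.04)&(q[...,0]>-.15)
m[160:]=0
print(m.sum())
for lo,hi in((-.1,-.045),(.045,.1)):
    k=m&(q[...,1]>lo)&(q[...,1]<hi); print(k.sum(),np.median(q[k],0),np.percentile(q[k][:,1],[2,98]),np.median(w[k][:,2]))
s=snap('scene','sc4.png');im=cv2.cvtColor(s['frame'],cv2.COLOR_RGB2BGR)
cv2.imwrite('pics/sc4z.png',cv2.resize(im[160:280,210:400],None,fx=4,fy=4,interpolation=cv2.INTER_CUBIC))
s=snap('top','t4.png');im=cv2.cvtColor(s['frame'],cv2.COLOR_RGB2BGR)
cv2.imwrite('pics/t4z.png',cv2.resize(im[105:300,90:400],None,fx=2.5,fy=2.5,interpolation=cv2.INTER_CUBIC))
E
```

```text
2623
1317 [-0.11747634 -0.05602732] [-0.05845811 -0.05537255] 0.024913341080517723
1306 [-0.11730158  0.05842622] [0.05779574 0.06089103] 0.02495587834974649
```

View pics/sc4z.png

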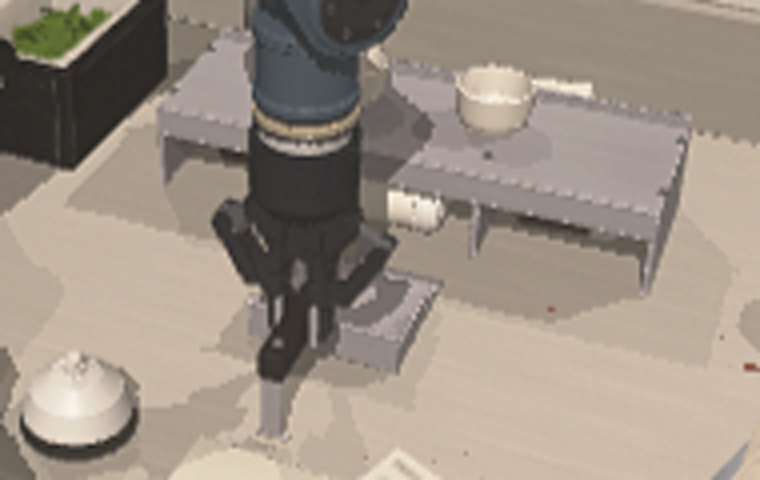

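View pics/t4z.png

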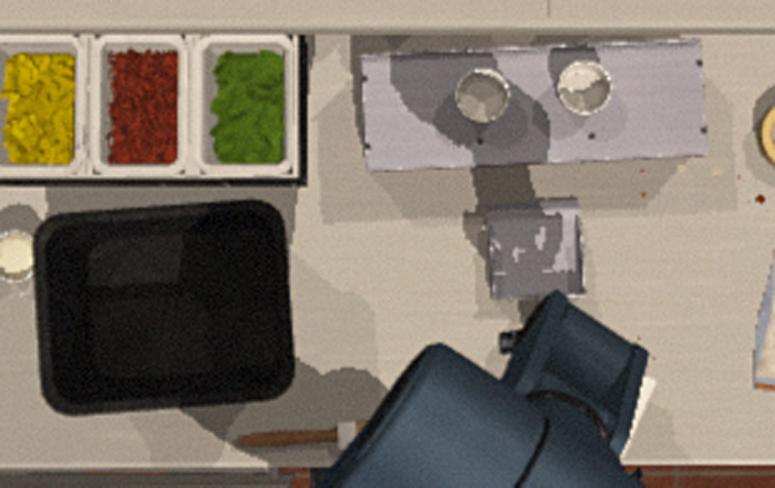

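Call:
drive_tool(
  deltas=[0, 0.1, 0.2, 0, 0, 0.1, 0.4, 0, 0, 0.1, 0.5, 0, 1, 0.1, 0.5, 0, 2, 0.1, 0.5, 0, 3, 0.1, 0.5, 0, 4, 0.1, 0.5, 0, 4.7, 0.1, 0.5, 0, 5.4, 0.1, 0.5, 0, 6.1, 0.1, 0.5, 0, 6.1, 0.1, 0.5, 0],
)

```text
t: 6.75
tcp_pos: [0.5053, -0.1698, 0.0491]
tool_rot: [1.0, 0.023, 0.002, 0.004]
force: [2.1, 0.4, 0.6]
finger_gap: 0.218
```

```bash
cat >> h.py <<'E'
def where(y=0):
    st=manip.sense(); print('grip in shelf',shinv(st['tcp_pos'][:2]).round(4),'front x',(shinv(st['tcp_pos'][:2])[0]+.174).round(4))
E
python3 - <<'E'
from h import *
s=snap('wrist','w5.png'); p=sh(-.1,0); to(*p,.049,SY);where()
E
```

```text
t 6.8 tcp [ 0.5051 -0.1699  0.0491] yaw 2.65 tilt 0.54 gap 0.216 F [ 2.2 -0.1  0.2] -> delta [ 5.28 -0.07  0.04] -0.06
grip in shelf [-0.1528 -0.0007] front x 0.0212
```

View pics/w5.png

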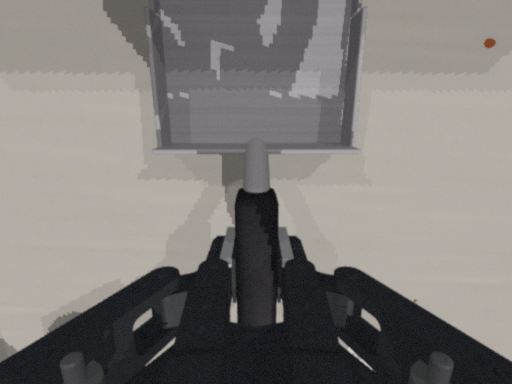

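Call:
drive_tool(
  deltas=[0.4, 0, 0, 0, 0.8, 0, 0, 0, 1.2, 0, 0, 0, 1.6, 0, 0, 0, 2, 0, 0, 0, 2.4, 0, 0, 0],
  squeeze=80,
)

```text
t: 7.4
tcp_pos: [0.5287, -0.1685, 0.0491]
tool_rot: [1.0, 0.023, 0.002, 0.004]
force: [-4.3, -0.3, 2.8]
finger_gap: 0.216
```

Call:
drive_tool(
  deltas=[0.4, 0, 0, 0, 0.8, 0, 0, 0, 1.2, 0, 0, 0, 1.6, 0, 0, 0, 2, 0, 0, 0],
)

```text
t: 7.9
tcp_pos: [0.5493, -0.1676, 0.0491]
tool_rot: [1.0, 0.023, 0.002, 0.004]
force: [-3.0, -0.2, 0.8]
finger_gap: 0.211
```

Call:
drive_tool(
  deltas=[0.3, 0, 0, 0, 0.6, 0, 0, 0, 0.9, 0, 0, 0, 0.9, 0, 0, 0],
)

```text
t: 8.3
tcp_pos: [0.5593, -0.1673, 0.0491]
tool_rot: [1.0, 0.023, 0.003, 0.004]
force: [-0.1, 1.4, -0.5]
finger_gap: 0.215
```

```bash
python3 - <<'E'
from h import *
s=snap('wrist','w6.png'); p=sh(-.1,0); to(*p,.049,SY);where()
s=snap('scene','sc6.png');im=cv2.cvtColor(s['frame'],cv2.COLOR_RGB2BGR)
cv2.imwrite('pics/sc6z.png',cv2.resize(im[160:280,210:400],None,fx=4,fy=4,interpolation=cv2.INTER_CUBIC))
E
```

```text
t 8.35 tcp [ 0.5593 -0.1673  0.0491] yaw 2.64 tilt 0.56 gap 0.219 F [ 0.4  1.6 -0.3] -> delta [-0.14 -0.06  0.01] -0.07
grip in shelf [-0.0986 -0.0006] front x 0.0754
```

View pics/w6.png

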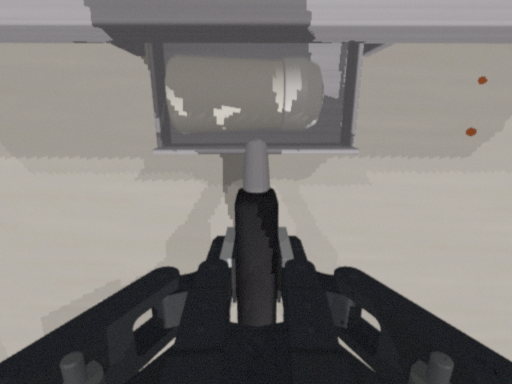

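View pics/sc6z.png

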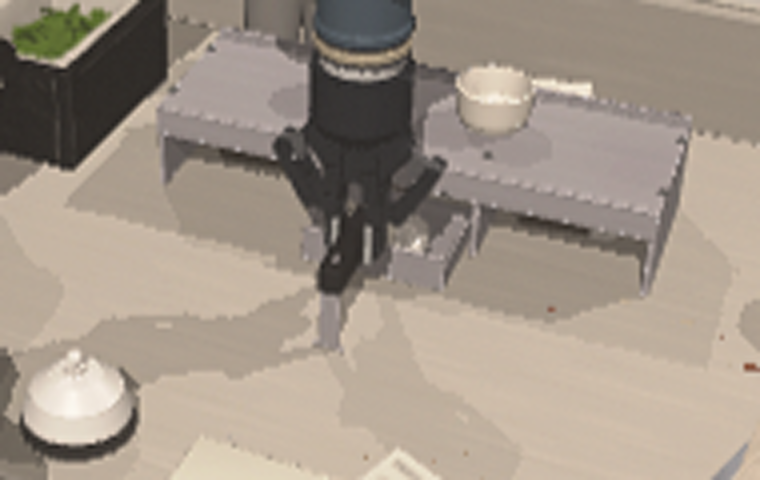

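Call:
drive_tool(
  deltas=[0.3, 0, 0, 0, 0.6, 0, 0, 0, 0.9, 0, 0, 0, 1.2, 0, 0, 0],
  squeeze=60,
)

```text
t: 8.8
tcp_pos: [0.5709, -0.1666, 0.0491]
tool_rot: [1.0, 0.023, 0.002, 0.004]
force: [-4.0, 0.2, 1.9]
finger_gap: 0.215
```

Call:
drive_tool(
  deltas=[0.2, 0, 0, 0, 0.4, 0, 0, 0, 0.4, 0, 0, 0],
)

```text
t: 9.1
tcp_pos: [0.5755, -0.1664, 0.0491]
tool_rot: [1.0, 0.023, 0.003, 0.004]
force: [-2.5, -0.5, 2.2]
finger_gap: 0.217
```

Call:
drive_tool(
  deltas=[0.2, 0, 0, 0, 0.4, 0, 0, 0, 0.4, 0, 0, 0],
)

```text
t: 9.4
tcp_pos: [0.5802, -0.1662, 0.0491]
tool_rot: [1.0, 0.023, 0.003, 0.004]
force: [-2.0, -0.8, 0.2]
finger_gap: 0.215
```

Call:
drive_tool(
  deltas=[0.15, 0, 0, 0, 0.3, 0, 0, 0, 0.3, 0, 0, 0],
)

```text
t: 9.7
tcp_pos: [0.5836, -0.1661, 0.0491]
tool_rot: [1.0, 0.023, 0.004, 0.004]
force: [-1.7, 0.3, 0.2]
finger_gap: 0.216
```

Call:
drive_tool(
  deltas=[0.15, 0, 0, 0, 0.3, 0, 0, 0, 0.3, 0, 0, 0],
)

```text
t: 10.0
tcp_pos: [0.5869, -0.1659, 0.0491]
tool_rot: [1.0, 0.023, 0.004, 0.004]
force: [-1.6, -0.6, 1.0]
finger_gap: 0.216
```

Call:
drive_tool(
  deltas=[0.15, 0, 0, 0, 0.3, 0, 0, 0, 0.3, 0, 0, 0],
)

```text
t: 10.3
tcp_pos: [0.5888, -0.1658, 0.0491]
tool_rot: [1.0, 0.023, 0.003, 0.004]
force: [-5.1, -0.9, 2.1]
finger_gap: 0.212
```

Call:
drive_tool(
  deltas=[0.15, 0, 0, 0, 0.3, 0, 0, 0, 0.3, 0, 0, 0],
)

```text
t: 10.6
tcp_pos: [0.5888, -0.1656, 0.0491]
tool_rot: [1.0, 0.023, -0.001, 0.003]
force: [-11.7, -1.8, 6.6]
finger_gap: 0.214
```

Call:
drive_tool(
  deltas=[0, 0, 0, 0, -0.2, 0, 0, 0, -0.5, 0, 0, 0, -1, 0, 0, 0, -1.7, 0, 0, 0, -2.5, 0, 0, 0, -3.3, 0, 0, 0, -4.1, 0, 0, 0, -4.9, 0, 0, 0, -5.7, 0, 0, 0, -6.3, 0, 0, 0, -6.5, 0, 0, 0],
)

```text
t: 11.8
tcp_pos: [0.523, -0.1686, 0.0492]
tool_rot: [1.0, 0.023, -0.001, 0.003]
force: [0.9, -0.0, -2.2]
finger_gap: 0.22
```

Call:
drive_tool(
  deltas=[-0.2, 0, 0, 0, -0.5, 0, 0, 0, -1, 0, 0, 0, -1.7, 0, 0, 0, -2.5, 0, 0, 0, -3.3, 0, 0, 0, -4.1, 0, 0, 0, -4.9, 0, 0, 0, -5.7, 0, 0, 0, -6.3, 0, 0, 0, -6.5, 0, 0, 0, -6.5, 0, 0, 0],
)

```text
t: 13.0
tcp_pos: [0.4572, -0.1715, 0.0493]
tool_rot: [1.0, 0.023, -0.002, 0.003]
force: [-1.8, 0.0, -0.9]
finger_gap: 0.217
```

```bash
python3 - <<'E'
from h import *
s=snap('wrist','w7.png'); p=sh(-.1,0); to(*p,.049,SY);where()
s=snap('scene','sc7.png');im=cv2.cvtColor(s['frame'],cv2.COLOR_RGB2BGR)
cv2.imwrite('pics/sc7z.png',cv2.resize(im[160:280,210:400],None,fx=4,fy=4,interpolation=cv2.INTER_CUBIC))
E
```

```text
t 13.05 tcp [ 0.4574 -0.1715  0.0493] yaw 2.65 tilt 0.37 gap 0.216 F [-0.9 -0.1 -1. ] -> delta [ 1.005e+01 -1.000e-02  0.000e+00] -0.06
grip in shelf [-0.2005  0.    ] front x -0.0265
```

View pics/w7.png

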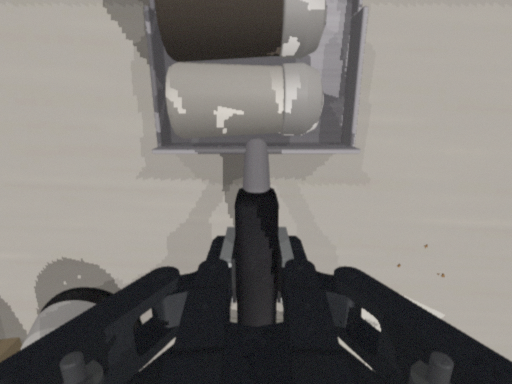

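View pics/sc7z.png

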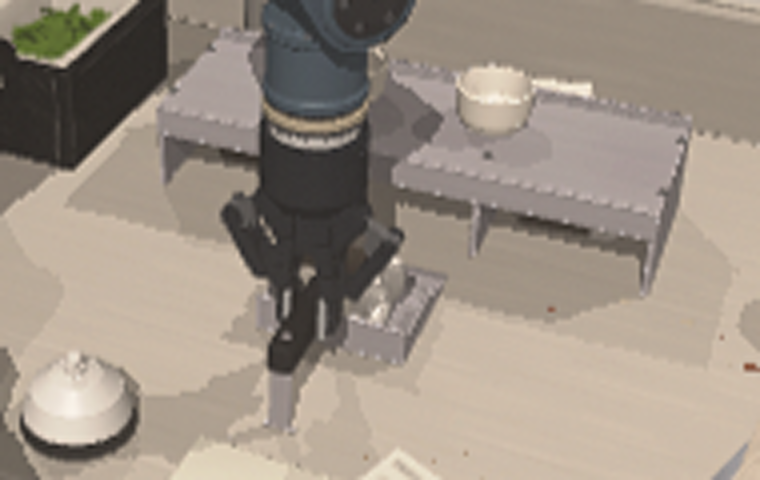

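Call:
drive_tool(
  deltas=[0, 0, 0, 0, 0, 0, -0.3, 0, 0, 0, -0.6, 0, 0, 0, -1, 0, 0, 0, -1.5, 0, 0, 0, -2, 0, 0, 0, -2, 0],
  squeeze=120,
)

```text
t: 13.8
tcp_pos: [0.458, -0.1716, 0.0701]
tool_rot: [1.0, 0.023, -0.001, 0.003]
force: [1.0, 0.2, -4.6]
finger_gap: 0.211
```

```bash
cat >> h.py <<'E'
def tub(f):
    s=snap('top',f); w=world(s)
    m=(w[...,2]>.12)&(w[...,2]<.16)&(w[...,0]>.3)&(w[...,0]<.72)&(w[...,1]>.08)&(w[...,1]<.5)
    n,l,st,_=cv2.connectedComponentsWithStats(m.astype(np.uint8)); i=1+np.argmax(st[1:,4])
    P=w[l==i]; r=cv2.minAreaRect(P[:,:2].astype(np.float32)); print('tub',np.round(r[0],4),np.round(r[1],4),r[2]); return s,w,r
E
python3 - <<'E'
from h import *
s=snap('wrist','w8.png'); to(.45,0,.1,SY)
s,w,r=tub('t8.png')
c=np.array(r[0]); a=np.radians(4.3); ex=np.array([np.cos(a),np.sin(a)]); ey=np.array([-np.sin(a),np.cos(a)])
d=w[...,:2]-c; tx=d@ex; ty=d@ey
for nm,u,v in(('y',ty,tx),('x',tx,ty)):
    print(nm)
    for b in np.arange(-.16,.165,.008):
        k=(abs(v)<.04)&(u>b)&(u<b+.008)
        if k.any(): print(round(b+.004,3),int(1000*np.median(w[k][:,2])),end='; ')
E
```

```text
t 13.85 tcp [ 0.4579 -0.1715  0.0698] yaw 2.67 tilt 0.39 gap 0.21 F [ 0.4 -0.4 -5.1] -> delta [ 1.000e-02 -1.715e+01 -3.130e+00] -0.04
tub [0.4824 0.2896] [0.2404 0.3011] 4.291067123413086
y
-0.156 0; -0.148 133; -0.14 135; -0.132 111; -0.124 8; -0.116 3; -0.108 3; -0.1 3; -0.092 2; -0.084 3; -0.076 2; -0.068 1; -0.06 2; -0.052 3; -0.044 3; -0.036 4; -0.028 2; -0.02 2; -0.012 2; -0.004 3; 0.004 2; 0.012 1; 0.02 2; 0.028 3; 0.036 3; 0.044 3; 0.052 2; 0.06 2; 0.068 2; 0.076 2; 0.084 1; 0.092 3; 0.1 1; 0.108 2; 0.116 4; 0.124 34; 0.132 104; 0.14 138; 0.148 138; x
-0.156 -1; -0.148 0; -0.14 0; -0.132 0; -0.116 140; -0.108 136; -0.1 83; -0.092 15; -0.084 2; -0.076 2; -0.068 2; -0.06 2; -0.052 2; -0.044 2; -0.036 2; -0.028 2; -0.02 4; -0.012 2; -0.004 2; 0.004 3; 0.012 3; 0.02 3; 0.028 2; 0.036 2; 0.044 2; 0.052 3; 0.06 2; 0.068 3; 0.076 3; 0.084 2; 0.092 13; 0.1 86; 0.108 137; 0.116 140; 0.124 135; 0.132 0; 0.14 0; 0.148 4; 0.156 98; 0.164 99;
```

View pics/w8.png

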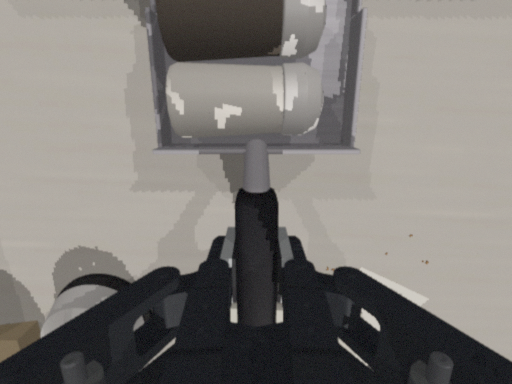

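```bash
cat >> h.py <<'E'
def tb(c,yaw,x,y):
    a=np.radians(yaw); return np.array(c)+x*np.array([np.cos(a),np.sin(a)])+y*np.array([-np.sin(a),np.cos(a)])
E
python3 - <<'E'
from h import *
p=tb((.4824,.2896),4.3,0,-.085); print(p); to(*p,.215,94.3)
E
```

```text
[0.48877319 0.20483926]
t 13.9 tcp [ 0.4577 -0.1714  0.0696] yaw 2.67 tilt 0.38 gap 0.208 F [ 0.2 -0.5 -4.8] -> delta [  4.82 -37.35 -14.78] -91.63
```

Call:
drive_tool(
  deltas=[0, 0, -1, 0, 0, 0, -3, 0, 0, 0, -5, 0, 0, 0, -7, 0, 0, 0, -9, 0, 0, -0.5, -11, -1, 0, -1.5, -13, -3, 0.3, -3, -14.5, -6, 0.6, -5, -14.8, -10, 1, -7.5, -14.8, -15, 1.3, -10, -14.8, -21, 1.6, -12.5, -14.8, -27],
)

```text
t: 15.1
tcp_pos: [0.4675, -0.0438, 0.2172]
tool_rot: [0.966, 0.258, -0.002, 0.003]
force: [-0.1, 0.6, -4.6]
finger_gap: 0.211
```

```bash
python3 - <<'E'
from h import *
s=snap('wrist','w9.png')
p=tb((.4824,.2896),4.3,0,-.085); print(p); to(*p,.215,94.3)
E
```

```text
[0.48877319 0.20483926]
t 15.15 tcp [ 0.4666 -0.04    0.217 ] yaw 30.15 tilt 0.27 gap 0.209 F [-0.7  4.3 -5.4] -> delta [ 14.22 -20.06   0.13] -64.15
```

View pics/w9.png

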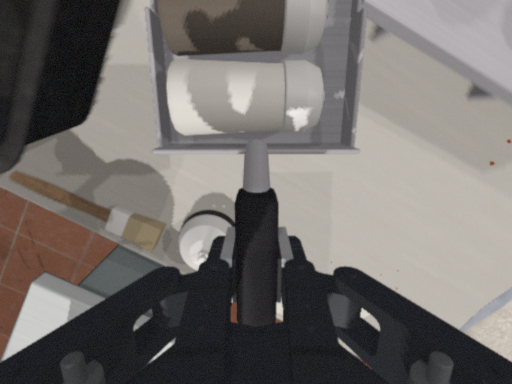

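Call:
drive_tool(
  deltas=[1.2, -1.7, 0, -5.5, 2.5, -3.5, 0, -11, 4, -5.6, 0, -17, 5.5, -7.8, 0, -23, 7, -9.9, 0, -29, 8.5, -12, 0, -35, 10, -14.1, 0, -41, 11.5, -16.2, 0, -47, 12.7, -18, 0, -53, 13.6, -19.2, 0, -58, 14.2, -20, 0, -62, 14.2, -20.1, 0, -64.2],
)

```text
t: 16.35
tcp_pos: [0.4881, 0.2061, 0.2166]
tool_rot: [0.678, 0.735, -0.002, -0.001]
force: [0.3, -0.2, -5.6]
finger_gap: 0.213
```

Call:
drive_tool(
  deltas=[0, 0, 0, 0, 0, 0, 0, 0],
)

```text
t: 16.55
tcp_pos: [0.4877, 0.206, 0.2167]
tool_rot: [0.679, 0.734, -0.002, -0.001]
force: [0.5, -0.2, -5.3]
finger_gap: 0.213
```

```bash
python3 - <<'E'
from h import *
s=snap('wrist','w10.png');s=snap('scene','sc10.png')
im=cv2.cvtColor(s['frame'],cv2.COLOR_RGB2BGR)
cv2.imwrite('pics/sc10z.png',cv2.resize(im[80:250,60:310],None,fx=3,fy=3,interpolation=cv2.INTER_CUBIC))
s,w,r=tub('t10.png')
p=tb((.4824,.2896),4.3,0,-.091); print(p); to(*p,.188,94.3)
E
```

```text
tub [0.4827 0.2893] [0.24   0.3009] 4.483717441558838
[0.48922306 0.19885615]
t 16.7 tcp [0.4881 0.2058 0.2167] yaw 94.5 tilt 0.25 gap 0.21 F [-0.4 -0.4 -5.1] -> delta [-0.7   0.07  2.87] 0.2
```

View pics/w10.png

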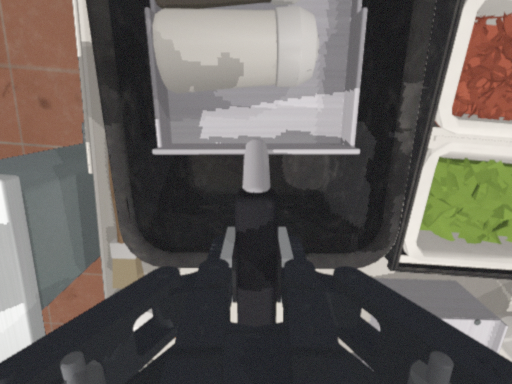

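View pics/sc10z.png

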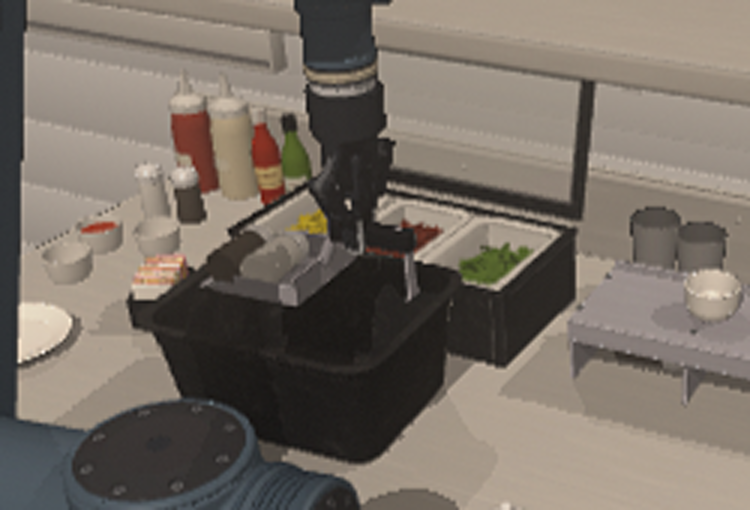

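Call:
drive_tool(
  deltas=[-0.3, 0, 0, 0, -0.6, 0, 0.5, 0, -0.7, 0, 1.2, 0, -0.7, 0, 2, 0, -0.7, 0, 2.5, 0, -0.7, 0, 2.5, 0],
)

```text
t: 17.3
tcp_pos: [0.4877, 0.1986, 0.1904]
tool_rot: [0.679, 0.734, -0.003, -0.002]
force: [-0.1, 0.7, -4.9]
finger_gap: 0.214
```

```bash
python3 - <<'E'
from h import *
s=snap('scene','sc11.png')
im=cv2.cvtColor(s['frame'],cv2.COLOR_RGB2BGR)
cv2.imwrite('pics/sc11z.png',cv2.resize(im[120:220,90:240],None,fx=5,fy=5,interpolation=cv2.INTER_CUBIC))
p=tb((.4827,.2893),4.4,0,-.091); print(p); to(*p,.188,94.4)
E
```

```text
[0.48968143 0.1985682 ]
t 17.35 tcp [0.4881 0.1987 0.1909] yaw 94.5 tilt 0.34 gap 0.212 F [-0.2  0.7 -5.4] -> delta [-0.03  0.16  0.29] 0.1
```

View pics/sc11z.png

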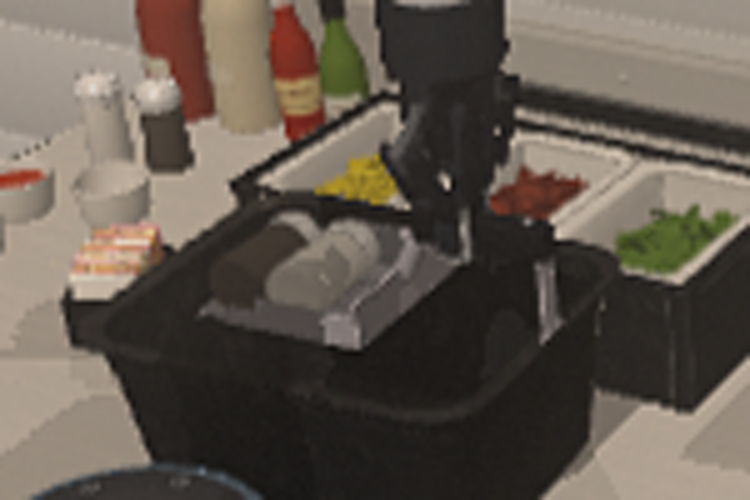

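```bash
python3 - <<'E'
from h import *
s=dict(np.load('/tmp/sc11.png.npz'))
def pj(P):
    u,v=proj(s,P); return round((u-90)*5),round((v-120)*5)
for x,y in((0,-.145),(0,-.137),(0,-.15),(.1,-.145),(-.1,-.145),(.0,.145)):
    p=tb((.4827,.2893),4.4,x,y); print(x,y,pj([*p,.139]))
g=np.array([.4881,.1987]); a=np.radians(94.5); ax=np.array([np.cos(a),np.sin(a)]); 
for d,z in((-.054,.142),(-.054,.2),(.174,.143)): print(d,pj([*(g+d*ax),z]))
E
```

```text
0 -0.145 (552, 334)
0 -0.137 (541, 332)
0 -0.15 (559, 336)
0.1 -0.145 (623, 264)
-0.1 -0.145 (472, 413)
0.0 0.145 (176, 258)
-0.054 (550, 331)
-0.054 (543, 250)
0.174 (249, 269)
```

Call:
drive_tool(
  deltas=[0, 0.1, 0.1, 0, 0, 0.1, 0.3, 0, 0.1, 0.1, 0.4, 0, 0.3, 0.1, 0.55, 0],
  squeeze=25,
)

```text
t: 17.75
tcp_pos: [0.4897, 0.2006, 0.1871]
tool_rot: [0.678, 0.735, -0.003, 0.001]
force: [-2.7, -4.7, 12.0]
finger_gap: 0.21
```

```bash
python3 - <<'E'
from h import *
s=snap('wrist','w12.png')
p=tb((.4827,.2893),4.4,0,-.091); print(p); to(*p,.188,94.4)
E
```

```text
[0.48968143 0.1985682 ]
t 17.8 tcp [0.4897 0.2013 0.1868] yaw 94.57 tilt 0.29 gap 0.212 F [-0.1 -0.9 -0.2] -> delta [-0.27 -0.02 -0.12] 0.17
```

View pics/w12.png

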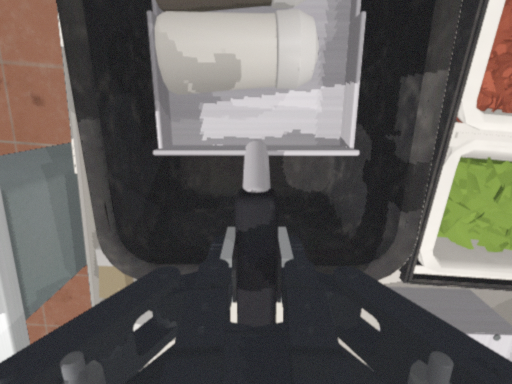

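Call:
drive_tool(
  deltas=[0.3, 0, 0.3, 0, 0.6, 0, 0.6, 0, 0.9, 0, 0.9, 0, 1.2, 0, 1.25, 0, 1.5, 0, 1.6, 0, 1.75, 0, 2, 0],
  squeeze=20,
)

```text
t: 18.4
tcp_pos: [0.4881, 0.2191, 0.1664]
tool_rot: [0.678, 0.735, -0.002, 0.0]
force: [0.6, -1.3, 1.1]
finger_gap: 0.211
```

```bash
python3 - <<'E'
from h import *
s=snap('wrist','w13.png')
p=tb((.4827,.2893),4.4,0,-.091); print(p); to(*p,.188,94.4)
s=snap('scene','sc13.png')
im=cv2.cvtColor(s['frame'],cv2.COLOR_RGB2BGR)
cv2.imwrite('pics/sc13z.png',cv2.resize(im[120:220,90:240],None,fx=5,fy=5,interpolation=cv2.INTER_CUBIC))
E
```

```text
[0.48968143 0.1985682 ]
t 18.45 tcp [0.4878 0.2193 0.1657] yaw 94.59 tilt 0.33 gap 0.216 F [1.1 0.1 5.2] -> delta [-2.09  0.02 -2.22] 0.19
```

View pics/sc13z.png

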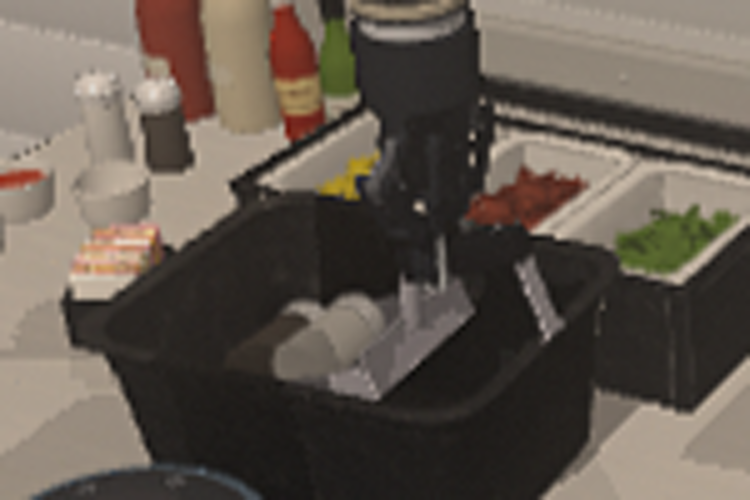

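Call:
drive_tool(
  deltas=[0.2, 0, 0.4, 0, 0.4, 0, 0.8, 0, 0.6, 0, 1.2, 0, 0.7, 0, 1.6, 0, 0.8, 0, 2, 0, 0.9, 0, 2.3, 0, 0.9, 0, 2.3, 0],
)

```text
t: 19.2
tcp_pos: [0.4875, 0.2283, 0.1437]
tool_rot: [0.678, 0.735, -0.002, 0.0]
force: [-0.3, -1.6, 9.7]
finger_gap: 0.213
```

```bash
python3 - <<'E'
from h import *
s=snap('wrist','w14.png')
p=tb((.4827,.2893),4.4,0,-.091); print(p); to(*p,.188,94.4)
s=snap('scene','sc14.png')
im=cv2.cvtColor(s['frame'],cv2.COLOR_RGB2BGR)
cv2.imwrite('pics/sc14z.png',cv2.resize(im[120:220,90:240],None,fx=5,fy=5,interpolation=cv2.INTER_CUBIC))
E
```

```text
[0.48968143 0.1985682 ]
t 19.25 tcp [0.4875 0.2283 0.1438] yaw 94.59 tilt 0.27 gap 0.214 F [ 0.  -1.4  9.1] -> delta [-2.99 -0.03 -4.41] 0.19
```

View pics/sc14z.png

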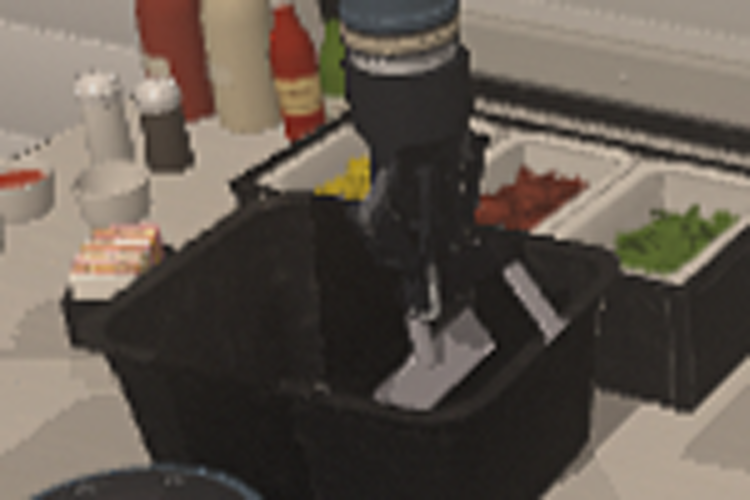

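View pics/w14.png

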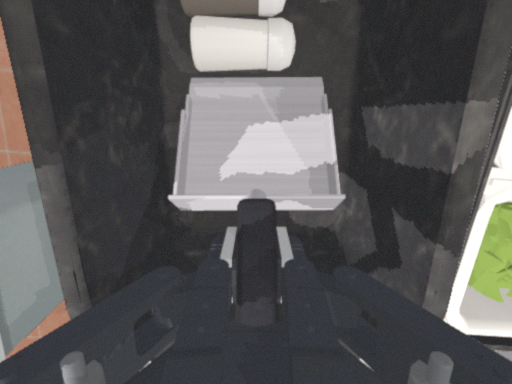

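Call:
drive_tool(
  deltas=[0, 0, -0.3, 0, 0, 0, -1, 0, 0, 0, -2.5, 0, 0, 0, -4.5, 0, 0, 0, -6.5, 0, 0, 0, -8.5, 0, 0, 0, -10.5, 0, 0, 0, -12.5, 0, 0, 0, -14.5, 0, 0, 0, -15.5, 0, 0, 0, -15.5, 0],
  squeeze=80,
)

```text
t: 20.4
tcp_pos: [0.488, 0.2293, 0.2996]
tool_rot: [0.678, 0.735, -0.001, 0.0]
force: [0.1, -0.3, -3.0]
finger_gap: 0.214
```

```bash
python3 - <<'E'
from h import *
s=snap('wrist','w15.png')
s,w,r=tub('t15.png')
p=sh(-.12,.14); print(p); to(*p,.25,SY)
E
```

```text
tub [0.4827 0.2895] [0.2404 0.3009] 4.104025363922119
[ 0.53121489 -0.02783027]
t 20.5 tcp [0.487  0.2288 0.2977] yaw 94.58 tilt 0.36 gap 0.211 F [-0.4  0.7 -4.2] -> delta [-25.92   2.39   4.85] 91.87
```

View pics/w15.png

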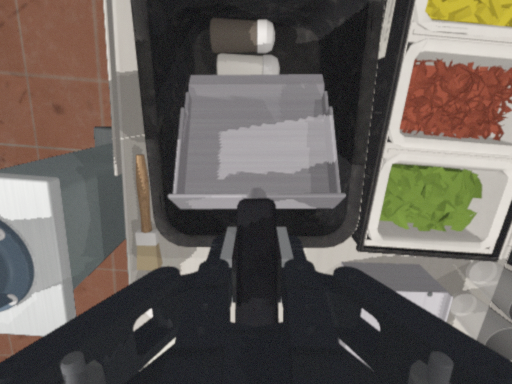

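Call:
drive_tool(
  deltas=[-1.5, 0.1, 0, 6, -3.7, 0.3, 0, 14, -6, 0.5, 0, 22, -8.3, 0.8, 0, 30, -10.6, 1, 0, 38, -13, 1.2, 0, 46, -15.3, 1.4, 0, 54, -17.6, 1.6, 0.5, 62, -20, 1.8, 1.5, 70, -22.5, 2.1, 2.5, 78, -24.7, 2.3, 3.5, 86, -25.9, 2.4, 4.5, 91.9],
)

```text
t: 21.7
tcp_pos: [0.5308, -0.0291, 0.2515]
tool_rot: [1.0, 0.02, -0.004, 0.001]
force: [0.2, 0.1, -3.1]
finger_gap: 0.214
```

Call:
drive_tool(
  deltas=[0, 0, 0, 0, 0, 0, 0, 0],
)

```text
t: 21.9
tcp_pos: [0.5298, -0.0288, 0.2501]
tool_rot: [1.0, 0.021, -0.006, 0.001]
force: [-0.2, 0.9, -3.4]
finger_gap: 0.209
```

```bash
python3 - <<'E'
from h import *
p=sh(-.115,.14); to(*p,.145,SY)
p=sh(-.192,.14); to(*p,.049,SY)
E
```

```text
t 21.9 tcp [ 0.5298 -0.0288  0.2501] yaw 2.36 tilt 0.65 gap 0.209 F [-0.2  0.9 -3.4] -> delta [ 0.77 -0.1  10.5 ] -0.35
t 21.9 tcp [ 0.5298 -0.0288  0.2501] yaw 2.36 tilt 0.65 gap 0.209 F [-0.2  0.9 -3.4] -> delta [-6.83 -0.07 20.18] -0.35
```

Call:
drive_tool(
  deltas=[0.2, 0, 2, -0.3, 0.4, 0, 4, -0.3, 0.6, -0.1, 6, -0.3, 0.7, -0.1, 8, -0.3, 0.7, -0.1, 9.5, -0.3, 0.7, -0.1, 9.9, -0.3, 0.7, -0.1, 9.9, -0.3],
)

```text
t: 22.6
tcp_pos: [0.5354, -0.0268, 0.1508]
tool_rot: [1.0, 0.024, -0.006, 0.0]
force: [-0.6, -0.5, -3.0]
finger_gap: 0.211
```

Call:
drive_tool(
  deltas=[0, 0, 0.3, 0, 0, 0, 0.6, 0, -0.3, 0, 1.1, 0, -0.6, 0, 1.6, 0, -1, 0, 2.1, 0, -1.4, 0, 2.6, 0, -1.8, 0, 3.1, 0],
  squeeze=25,
)

```text
t: 23.3
tcp_pos: [0.5164, -0.0281, 0.1218]
tool_rot: [1.0, 0.024, -0.006, 0.001]
force: [-6.9, -0.5, 12.4]
finger_gap: 0.213
```

```bash
python3 - <<'E'
from h import *
s=snap('scene','sc16.png')
im=cv2.cvtColor(s['frame'],cv2.COLOR_RGB2BGR)
cv2.imwrite('pics/sc16z.png',cv2.resize(im[150:280,200:350],None,fx=4,fy=4,interpolation=cv2.INTER_CUBIC))
p=sh(-.192,.14); to(*p,.049,SY)
E
```

```text
t 23.35 tcp [ 0.5154 -0.028   0.1208] yaw 2.75 tilt 0.74 gap 0.214 F [-4.2 -1.3  7.2] -> delta [-5.53  0.05  7.25] 0.04
```

View pics/sc16z.png

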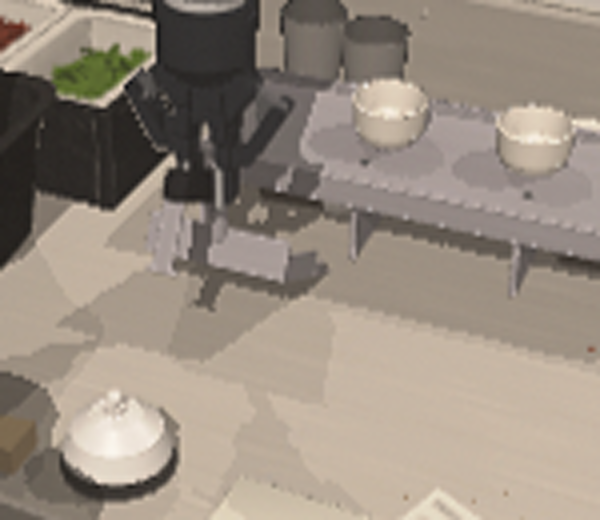

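Call:
drive_tool(
  deltas=[-0.5, 0, 0.6, 0, -1.1, 0, 1.2, 0, -1.7, 0, 1.8, 0, -2.2, 0, 2.4, 0, -2.7, 0, 3, 0, -3.2, 0, 3.7, 0, -3.7, 0, 4.4, 0, -4.1, 0, 5.1, 0, -4.5, 0, 5.7, 0, -4.9, 0, 6.3, 0, -5.3, 0, 6.9, 0, -5.5, 0, 7.2, 0],
)

```text
t: 24.55
tcp_pos: [0.4594, -0.0308, 0.0489]
tool_rot: [1.0, 0.024, -0.006, 0.001]
force: [2.6, -0.7, 2.5]
finger_gap: 0.214
```

Call:
drive_tool(
  deltas=[0, 0, 0, 0, 0, 0, 0, 0, 0, 0, 0, 0],
  squeeze=80,
)

```text
t: 24.85
tcp_pos: [0.4589, -0.0307, 0.0487]
tool_rot: [1.0, 0.024, -0.007, 0.0]
force: [0.5, -0.2, -0.2]
finger_gap: 0.207
```

```bash
cat >> h.py <<'E'
def walls(f,ybay):
    s=snap('wrist',f); w=world(s); q=shinv(w)
    m=(w[...,2]>.012)&(w[...,2]<.04)&(q[...,0]>-.2); m[165:]=0
    for sg in(-1,1):
        k=m&(sg*(q[...,1]-ybay)>.045)&(sg*(q[...,1]-ybay)<.075)
        if k.sum()>20:
            P=q[k]; c=np.polyfit(P[:,0],P[:,1],1); print('wall',k.sum(),'y off',np.median(P[:,1]-ybay).round(4),'slope deg',np.degrees(c[0]).round(2),'z',np.median(w[k][:,2]).round(4))
    return s
E
python3 - <<'E'
from h import *
walls('w17.png',.14)
p=sh(-.192,.14); to(*p,.049,SY);where()
s=snap('scene','sc17.png')
im=cv2.cvtColor(s['frame'],cv2.COLOR_RGB2BGR)
cv2.imwrite('pics/sc17z.png',cv2.resize(im[150:280,200:350],None,fx=4,fy=4,interpolation=cv2.INTER_CUBIC))
E
```

```text
wall 1691 y off -0.056 slope deg -2.07 z 0.0212
wall 1754 y off 0.0584 slope deg 3.01 z 0.0214
t 24.9 tcp [ 0.4589 -0.0307  0.0487] yaw 2.73 tilt 0.81 gap 0.214 F [0.9 0.2 0.7] -> delta [ 0.04  0.06 -0.03] 0.02
grip in shelf [-0.1924  0.1406] front x -0.0184
```

View pics/sc17z.png

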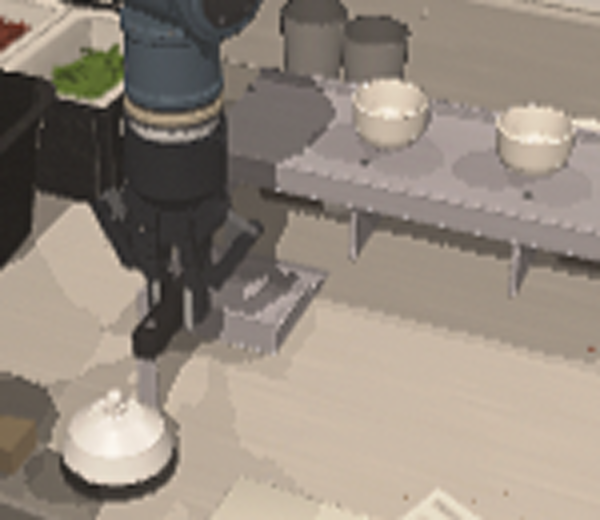

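View pics/w17.png

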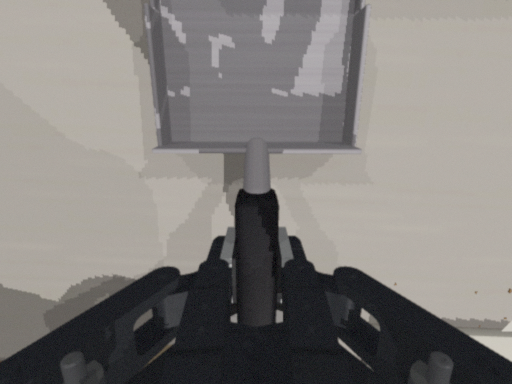

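Call:
drive_tool(
  deltas=[0.4, 0.1, 0, 0.3, 1, 0.1, 0, 0.3, 1.7, 0.1, 0, 0.3, 2.4, 0.1, 0, 0.3, 3, 0.1, 0, 0.3, 3.5, 0.1, 0, 0.3, 4, 0.1, 0, 0.3, 4.4, 0.1, 0, 0.3, 4.8, 0.1, 0, 0.3],
)

```text
t: 25.85
tcp_pos: [0.5033, -0.0286, 0.0487]
tool_rot: [1.0, 0.022, -0.011, -0.0]
force: [-7.2, 0.0, 11.6]
finger_gap: 0.213
```

Call:
drive_tool(
  deltas=[0.4, 0, 0, 0, 0.8, 0, 0, 0, 1.2, 0, 0, 0, 1.6, 0, 0, 0, 2, 0, 0, 0],
)

```text
t: 26.35
tcp_pos: [0.5215, -0.0274, 0.0488]
tool_rot: [1.0, 0.022, -0.012, -0.0]
force: [-4.1, 0.1, 8.4]
finger_gap: 0.213
```

Call:
drive_tool(
  deltas=[0.4, 0, 0, 0, 0.8, 0, 0, 0, 1.2, 0, 0, 0, 1.6, 0, 0, 0, 2, 0, 0, 0],
  squeeze=60,
)

```text
t: 26.85
tcp_pos: [0.54, -0.0263, 0.0489]
tool_rot: [1.0, 0.022, -0.014, -0.001]
force: [-4.0, -0.2, 8.5]
finger_gap: 0.21
```

```bash
python3 - <<'E'
from h import *
s=snap('wrist','w18.png'); p=sh(-.1,.14); to(*p,.049,SY);where()
E
```

```text
t 26.9 tcp [ 0.541  -0.0264  0.0489] yaw 2.49 tilt 1.51 gap 0.209 F [-3.7  0.7  8. ] -> delta [ 1.02  0.1  -0.03] -0.22
grip in shelf [-0.1102  0.141 ] front x 0.0638
```

View pics/w18.png

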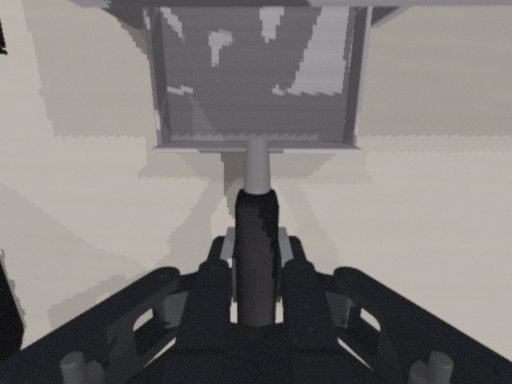

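Call:
drive_tool(
  deltas=[0.3, 0.05, -0.1, 0, 0.6, 0.05, -0.15, 0, 0.9, 0.05, -0.15, 0, 1.2, 0.05, -0.15, 0],
)

```text
t: 27.3
tcp_pos: [0.5525, -0.0262, 0.05]
tool_rot: [1.0, 0.022, -0.014, -0.001]
force: [-2.4, 0.7, 4.3]
finger_gap: 0.21
```

Call:
drive_tool(
  deltas=[0.3, 0, 0, 0, 0.6, 0, -0.05, 0, 0.9, 0, -0.05, 0, 1.2, 0, -0.05, 0],
)

```text
t: 27.7
tcp_pos: [0.5647, -0.0256, 0.0501]
tool_rot: [1.0, 0.022, -0.014, -0.001]
force: [-2.3, 0.0, 4.9]
finger_gap: 0.213
```

```bash
python3 - <<'E'
from h import *
s=snap('wrist','w19.png'); p=sh(-.1,.14); to(*p,.049,SY);where()
E
```

```text
t 27.75 tcp [ 0.5655 -0.0257  0.0501] yaw 2.5 tilt 1.53 gap 0.21 F [-2.1 -0.   2. ] -> delta [-1.43  0.05  0.15] -0.21
grip in shelf [-0.0857  0.1405] front x 0.0883
```

View pics/w19.png

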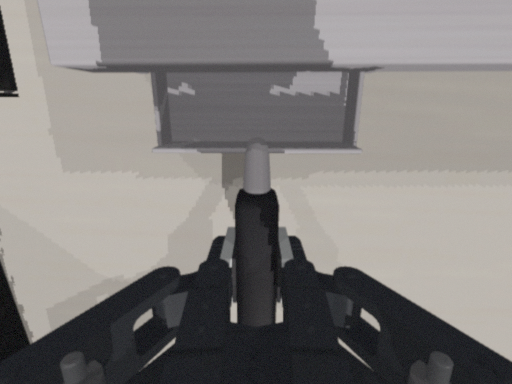

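Call:
drive_tool(
  deltas=[0.2, 0, 0, 0, 0.4, 0, 0, 0, 0.6, 0, 0, 0, 0.6, 0, 0, 0],
)

```text
t: 28.15
tcp_pos: [0.5713, -0.0254, 0.05]
tool_rot: [1.0, 0.022, -0.014, -0.001]
force: [-2.7, 0.3, 4.0]
finger_gap: 0.213
```

Call:
drive_tool(
  deltas=[0.15, 0, 0, 0, 0.3, 0, 0, 0, 0.3, 0, 0, 0],
)

```text
t: 28.45
tcp_pos: [0.5745, -0.0253, 0.05]
tool_rot: [1.0, 0.022, -0.014, -0.001]
force: [-3.3, 0.5, 4.3]
finger_gap: 0.214
```

Call:
drive_tool(
  deltas=[0.15, 0, 0, 0, 0.3, 0, 0, 0, 0.3, 0, 0, 0],
)

```text
t: 28.75
tcp_pos: [0.5779, -0.0251, 0.0499]
tool_rot: [1.0, 0.022, -0.013, -0.001]
force: [-3.3, -0.2, 4.0]
finger_gap: 0.211
```

Call:
drive_tool(
  deltas=[0.15, 0, 0, 0, 0.3, 0, 0, 0, 0.3, 0, 0, 0],
)

```text
t: 29.05
tcp_pos: [0.5813, -0.025, 0.0498]
tool_rot: [1.0, 0.022, -0.013, -0.001]
force: [-3.4, 1.1, 4.7]
finger_gap: 0.211
```

Call:
drive_tool(
  deltas=[0.15, 0, -0.03, 0, 0.3, 0, -0.03, 0, 0.3, 0, -0.03, 0],
)

```text
t: 29.35
tcp_pos: [0.5848, -0.0249, 0.0499]
tool_rot: [1.0, 0.022, -0.012, -0.001]
force: [-2.4, 0.9, 3.4]
finger_gap: 0.21
```

Call:
drive_tool(
  deltas=[0.15, 0, 0, 0, 0.3, 0, 0, 0, 0.3, 0, 0, 0],
)

```text
t: 29.65
tcp_pos: [0.5885, -0.0248, 0.0499]
tool_rot: [1.0, 0.022, -0.012, -0.0]
force: [-1.8, -0.2, 2.5]
finger_gap: 0.21
```

Call:
drive_tool(
  deltas=[0.15, 0, 0, 0, 0.3, 0, 0, 0, 0.3, 0, 0, 0],
)

```text
t: 29.95
tcp_pos: [0.5921, -0.0248, 0.0498]
tool_rot: [1.0, 0.022, -0.011, -0.0]
force: [-2.1, -0.0, 2.2]
finger_gap: 0.215
```

Call:
drive_tool(
  deltas=[0.15, 0, 0, 0, 0.3, 0, 0, 0, 0.3, 0, 0, 0],
)

```text
t: 30.25
tcp_pos: [0.5955, -0.0246, 0.0497]
tool_rot: [1.0, 0.022, -0.011, -0.0]
force: [-0.9, -0.7, 2.4]
finger_gap: 0.215
```

Call:
drive_tool(
  deltas=[0.15, 0, 0, 0, 0.3, 0, 0, 0, 0.3, 0, 0, 0],
)

```text
t: 30.55
tcp_pos: [0.5967, -0.0246, 0.0496]
tool_rot: [1.0, 0.022, -0.013, -0.0]
force: [-6.9, -0.9, 5.7]
finger_gap: 0.213
```

Call:
drive_tool(
  deltas=[0.15, 0, 0, 0, 0.2, 0, 0, 0, 0, 0, 0, 0, -0.3, 0, 0, 0, -1, 0, 0, 0, -1.7, 0, 0, 0, -2.5, 0, 0, 0, -3.3, 0, 0, 0, -4.1, 0, 0, 0, -4.9, 0, 0, 0, -5.6, 0, 0, 0, -6, 0, 0, 0],
)

```text
t: 31.75
tcp_pos: [0.5355, -0.0271, 0.0511]
tool_rot: [1.0, 0.022, -0.014, -0.001]
force: [1.7, -0.1, -1.6]
finger_gap: 0.216
```

```bash
python3 - <<'E'
from h import *
s=snap('wrist','w20.png'); p=sh(-.195,.14); to(*p,.049,SY);where()
E
```

```text
t 31.8 tcp [ 0.5349 -0.027   0.0511] yaw 2.54 tilt 1.65 gap 0.211 F [-1.6 -0.7 -0.9] -> delta [-7.87  0.09  0.43] -0.17
grip in shelf [-0.1163  0.1406] front x 0.0577
```

View pics/w20.png

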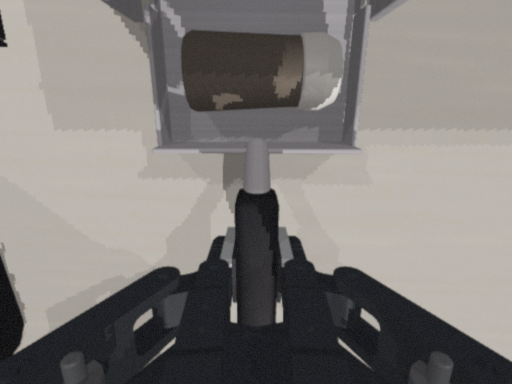

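Call:
drive_tool(
  deltas=[-0.2, 0, 0.05, 0, -0.6, 0, 0.1, 0, -1.3, 0, 0.1, 0, -2.1, 0, 0.15, 0, -2.9, 0, 0.2, 0, -3.7, 0, 0.2, 0, -4.5, 0, 0.2, 0, -5.3, 0, 0.25, 0, -6.1, 0, 0.3, 0, -6.9, 0, 0.3, 0, -7.5, 0, 0.3, 0, -7.9, 0, 0.3, 0],
)

```text
t: 33.0
tcp_pos: [0.4552, -0.0305, 0.0504]
tool_rot: [1.0, 0.022, -0.015, -0.001]
force: [1.9, -0.5, 0.4]
finger_gap: 0.21
```

```bash
python3 - <<'E'
from h import *
s=snap('wrist','w21.png'); p=sh(-.195,.14); to(*p,.049,SY);where()
s=snap('scene','sc21.png')
im=cv2.cvtColor(s['frame'],cv2.COLOR_RGB2BGR)
cv2.imwrite('pics/sc21z.png',cv2.resize(im[150:280,200:350],None,fx=4,fy=4,interpolation=cv2.INTER_CUBIC))
E
```

```text
t 33.05 tcp [ 0.4545 -0.0304  0.0503] yaw 2.52 tilt 1.74 gap 0.213 F [ 0.1 -0.8  2.1] -> delta [0.18 0.11 0.13] -0.19
grip in shelf [-0.1967  0.1411] front x -0.0227
```

View pics/w21.png

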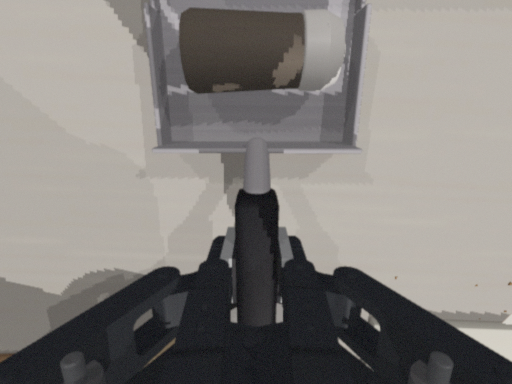

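View pics/sc21z.png

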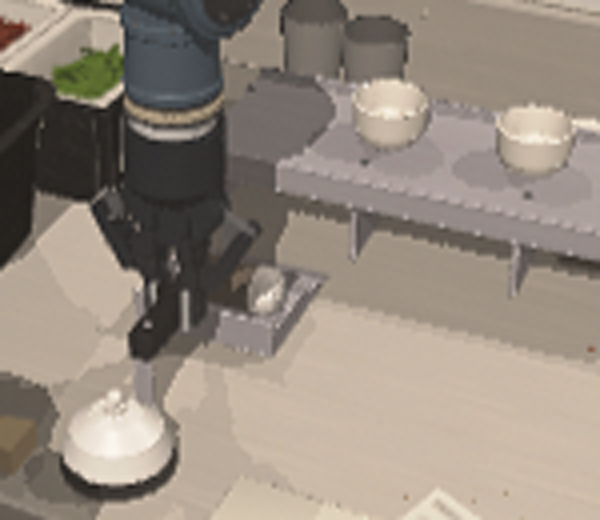

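```bash
cat >> h.py <<'E'
def intub(f):
    s,w,r=tub(f); yaw=r[2] if r[2]<45 else r[2]-90; a=np.radians(yaw); d=w[...,:2]-np.array(r[0])
    tx=d@np.array([np.cos(a),np.sin(a)]); ty=d@np.array([-np.sin(a),np.cos(a)])
    m=(w[...,2]>.015)&(w[...,2]<.11)&(abs(tx)<.085)&(abs(ty)<.113)
    n,l,st,_=cv2.connectedComponentsWithStats(m.astype(np.uint8))
    for i in range(1,n):
        if st[i,4]>25:
            k=l==i; print('in tub',st[i,4],'x',tx[k].min().round(3),tx[k].max().round(3),'y',ty[k].min().round(3),ty[k].max().round(3),'z',np.percentile(w[k][:,2],90).round(3))
    im=cv2.cvtColor(s['frame'],cv2.COLOR_RGB2BGR)[170:285,90:225]; im=cv2.convertScaleAbs(im,alpha=1.5,beta=30)
    cv2.imwrite('pics/z_'+f,cv2.resize(im,None,fx=5,fy=5,interpolation=cv2.INTER_CUBIC)); return r
E
python3 - <<'E'
from h import *
intub('t22.png')
E
```

```text
tub [0.4824 0.2897] [0.2405 0.3009] 4.17610502243042
in tub 603 x -0.061 0.029 y 0.04 0.113 z 0.045
```

View pics/z_t22.png

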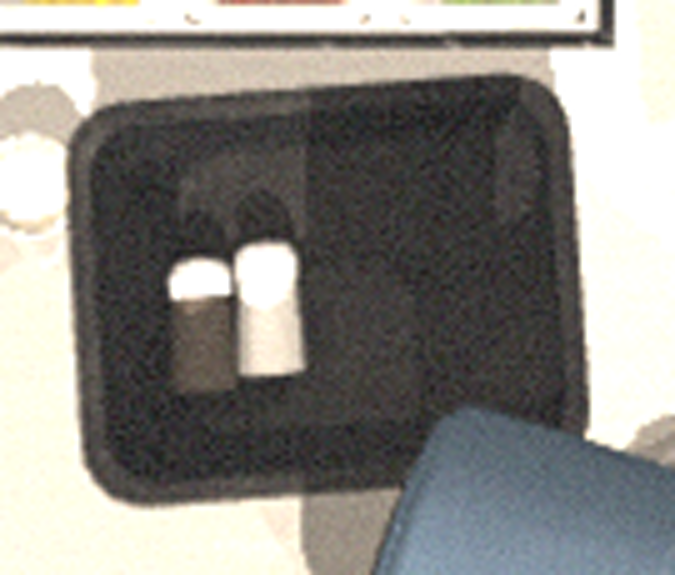

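```bash
python3 - <<'E'
from h import *
w=world(dict(np.load('/tmp/top0.png.npz')))
m=(w[...,2]>.145)&(w[...,0]>.2)&(w[...,0]<.76)&(w[...,1]>-.1)&(w[...,1]<.75)
n,l,st,c=cv2.connectedComponentsWithStats(m.astype(np.uint8))
for i in range(1,n):
    if st[i,4]>5: P=w[l==i]; print(st[i,4],P.min(0).round(3),P.max(0).round(3))
p=tb((.4824,.2897),4.2,0,.085); print(p); to(*p,.215,-85.8)
E
```

```text
156 [0.2   0.572 0.359] [0.211 0.614 0.441]
41 [0.2   0.527 0.495] [0.209 0.549 0.529]
[0.47617475 0.37447173]
t 33.15 tcp [ 0.4545 -0.0303  0.0503] yaw 2.52 tilt 1.81 gap 0.217 F [-1.9 -0.8  3.3] -> delta [  3.42 -40.38 -16.47] 88.32
```

Call:
drive_tool(
  deltas=[0, 0, 0, 0, 0, 0, -0.4, 0, 0, 0, -1, 0, 0, 0, -2, 0, 0, 0, -3.5, 0, 0, 0, -5.5, 0, 0, 0, -7.5, 0, 0, 0, -9.5, 0, 0, 0, -11.5, 0, 0, 0, -13.5, 0, 0, 0, -15.5, 0, 0, 0, -16.5, 0],
  squeeze=120,
)

```text
t: 34.35
tcp_pos: [0.4592, -0.0302, 0.2168]
tool_rot: [1.0, 0.022, -0.016, -0.001]
force: [0.9, -0.3, -5.4]
finger_gap: 0.21
```

Call:
drive_tool(
  deltas=[0.1, -0.5, 0, -2, 0.2, -1.5, 0, -6, 0.3, -3, 0, -12, 0.5, -5, 0, -19, 0.8, -7, 0, -26, 1, -9, 0, -33, 1.3, -11, 0, -40, 1.5, -13, 0, -47, 1.8, -15, 0, -54, 2, -17.2, 0, -61, 2.2, -19.5, 0, -68, 2.4, -22, 0, -76],
)

```text
t: 35.55
tcp_pos: [0.4719, 0.1915, 0.2152]
tool_rot: [0.772, 0.636, -0.013, -0.011]
force: [0.3, -0.5, -3.1]
finger_gap: 0.216
```

```bash
python3 - <<'E'
from h import *
snap('wrist','w23.png')
p=tb((.4824,.2897),4.2,0,.085); print(p); to(*p,.215,-85.8); print(manip.sense()['q'].round(2))
E
```

```text
[0.47617475 0.37447173]
t 35.6 tcp [0.472  0.1951 0.2154] yaw 79.25 tilt 1.98 gap 0.209 F [ 1.1  2.4 -3.9] -> delta [17.7  -2.94  0.1 ] 165.05
[0.17 0.41 1.71 0.01 1.05 0.35]
```

View pics/w23.png

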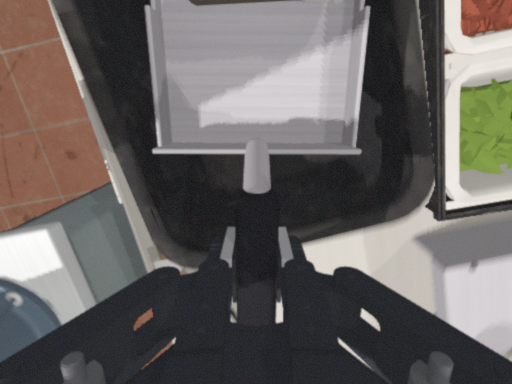

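Call:
drive_tool(
  deltas=[0.4, 0, 0, -4, 1, -0.2, 0, -12, 1.7, -0.3, 0, -20, 2.5, -0.4, 0, -28, 3.3, -0.5, 0, -36, 4, -0.6, 0, -44, 4.8, -0.8, 0, -52, 5.5, -0.9, 0, -60, 6.3, -1, 0, -68, 7, -1.1, 0, -76, 7.8, -1.3, 0, -84, 8.5, -1.4, 0, -92],
)

```text
t: 36.8
tcp_pos: [0.4727, 0.2814, 0.2142]
tool_rot: [0.073, 0.997, 0.0, -0.019]
force: [-0.2, 0.3, -3.9]
finger_gap: 0.214
```

```bash
python3 - <<'E'
from h import *
p=tb((.4824,.2897),4.2,0,.085); to(*p,.215,-85.8); print(manip.sense()['q'].round(2))
E
```

```text
t 36.8 tcp [0.4727 0.2814 0.2142] yaw 171.63 tilt 2.16 gap 0.214 F [-0.2  0.3 -3.9] -> delta [ 1.02  9.26 -0.07] -102.57
[ 0.33  0.46  1.62  0.02  1.1  -1.11]
```

Call:
drive_tool(
  deltas=[0.1, 0.4, 0, -5, 0.2, 1.2, 0, -13.5, 0.3, 2, 0, -22, 0.4, 3, 0, -30.5, 0.5, 4, 0, -39, 0.6, 5, 0, -47.5, 0.7, 6, 0, -56, 0.8, 7, 0, -64.5, 0.9, 8, 0, -73, 1, 8.7, 0, -81.5, 1, 9.1, 0, -90, 1, 9.3, 0, -97],
)

```text
t: 38.0
tcp_pos: [0.475, 0.3751, 0.2125]
tool_rot: [-0.701, 0.713, 0.015, -0.014]
force: [-0.3, -0.7, -4.5]
finger_gap: 0.214
```

```bash
python3 - <<'E'
from h import *
r=tub('t24.png')[2]
p=tb((.4824,.2897),4.2,0,.085); to(*p,.215,-85.8); print(manip.sense()['q'].round(2))
E
```

```text
tub [0.4825 0.2882] [0.2406 0.2983] 4.419351100921631
t 38.05 tcp [0.4752 0.3752 0.2126] yaw -90.83 tilt 2.33 gap 0.211 F [-0.1 -0.8 -3.9] -> delta [ 0.07 -0.09 -0.25] -5.03
[ 0.47  0.53  1.48  0.02  1.16 -2.66]
```

Call:
drive_tool(
  deltas=[-0.2, 0, 0, -1.5, -0.4, -0.1, 0.4, -3, -0.5, -0.1, 1, -3, -0.5, -0.1, 1.6, -3, -0.5, -0.1, 2.1, -3, -0.5, -0.1, 2.1, -3],
)

```text
t: 38.65
tcp_pos: [0.4746, 0.3797, 0.1903]
tool_rot: [0.72, -0.694, -0.016, 0.015]
force: [-0.0, -0.5, -4.4]
finger_gap: 0.208
```

```bash
python3 - <<'E'
from h import *
p=tb((.4824,.2897),4.2,0,.091); to(*p,.188,-87); print(manip.sense()['q'].round(2))
snap('wrist','w25.png')
s=snap('scene','sc25.png')
im=cv2.cvtColor(s['frame'],cv2.COLOR_RGB2BGR)
cv2.imwrite('pics/sc25z.png',cv2.resize(im[120:220,90:240],None,fx=5,fy=5,interpolation=cv2.INTER_CUBIC))
E
```

```text
t 38.65 tcp [0.4746 0.3797 0.1903] yaw -87.86 tilt 2.47 gap 0.208 F [-0.  -0.5 -4.4] -> delta [-0.07 -0.13  0.22] -0.86
[ 0.48  0.56  1.49  0.02  1.12 -2.71]
```

View pics/sc25z.png

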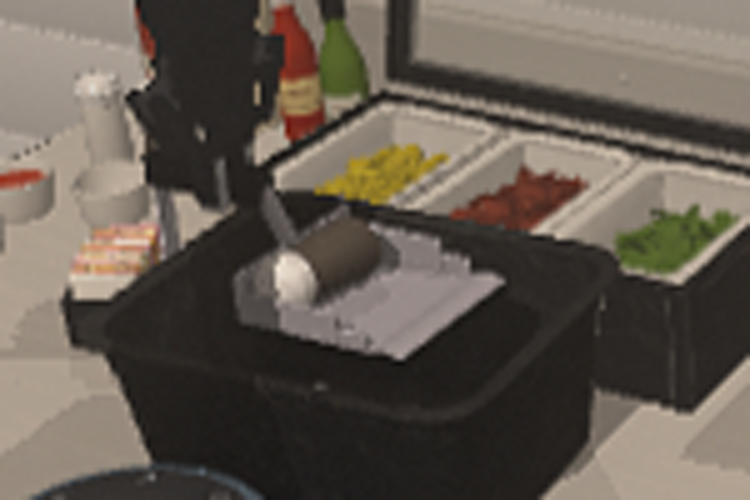

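View pics/w25.png

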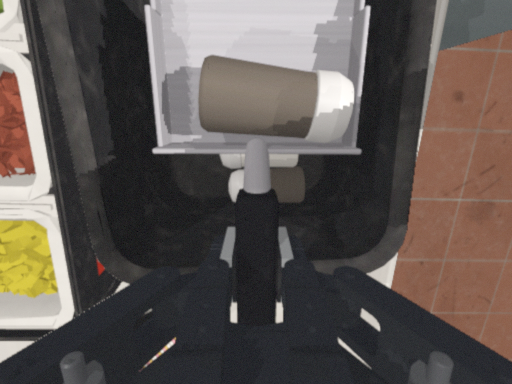

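Call:
drive_tool(
  deltas=[0, 0, 0.2, 0, 0.1, 0, 0.4, 0, 0.3, 0, 0.6, 0, 0.6, 0, 0.9, 0, 0.9, 0, 1.2, 0, 1.2, 0, 1.5, 0, 1.5, 0, 1.8, 0, 1.8, 0, 2.1, 0, 2, 0, 2.4, 0],
  squeeze=20,
)

```text
t: 39.65
tcp_pos: [0.4775, 0.3625, 0.1705]
tool_rot: [0.72, -0.694, -0.015, 0.009]
force: [1.8, -1.0, 2.0]
finger_gap: 0.21
```

```bash
python3 - <<'E'
from h import *
p=tb((.4824,.2897),4.2,0,.062); to(*p,.1437,-87); print(manip.sense()['q'].round(2))
snap('wrist','w26.png')
s=snap('scene','sc26.png')
im=cv2.cvtColor(s['frame'],cv2.COLOR_RGB2BGR)
cv2.imwrite('pics/sc26z.png',cv2.resize(im[120:220,90:240],None,fx=5,fy=5,interpolation=cv2.INTER_CUBIC))
E
```

```text
t 39.65 tcp [0.4775 0.3625 0.1705] yaw -87.92 tilt 2.02 gap 0.21 F [ 1.8 -1.   2. ] -> delta [ 1.12 -0.09  2.67] -0.92
[ 0.45  0.58  1.54  0.03  1.05 -2.74]
```

View pics/sc26z.png

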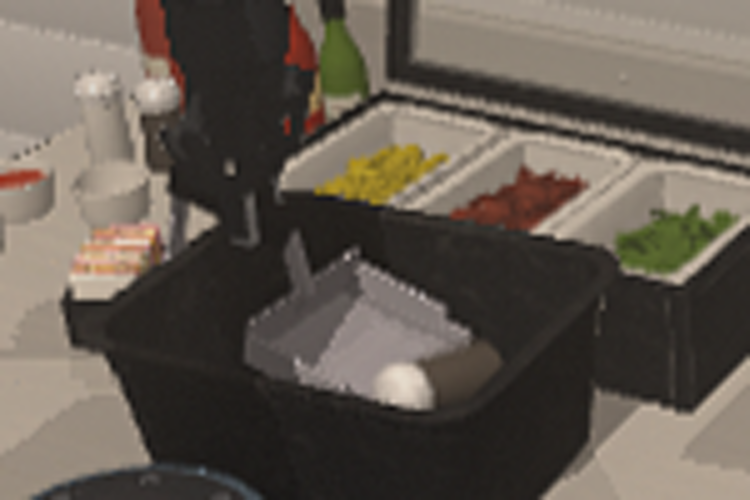

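View pics/w26.png

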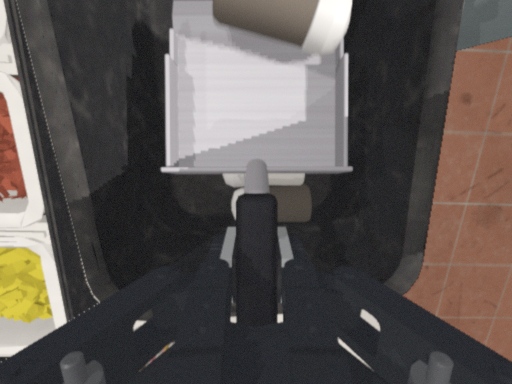

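Shaker is at the crest; continue the tip.

Call:
drive_tool(
  deltas=[0.2, 0, 0.4, 0, 0.4, 0, 0.8, 0, 0.6, 0, 1.2, 0, 0.8, 0, 1.6, 0, 1, 0, 2, 0, 1.1, 0, 2.4, 0, 1.1, 0, 2.6, 0, 1.1, 0, 2.6, 0],
)

```text
t: 40.55
tcp_pos: [0.4797, 0.3534, 0.1478]
tool_rot: [0.719, -0.694, -0.015, 0.004]
force: [-1.0, -0.4, 10.6]
finger_gap: 0.214
```

```bash
python3 - <<'E'
from h import *
p=tb((.4824,.2897),4.2,0,.062); to(*p,.3,-87); print(manip.sense()['q'].round(2))
snap('wrist','w27.png')
E
```

```text
t 40.55 tcp [0.4797 0.3534 0.1478] yaw -87.99 tilt 1.77 gap 0.214 F [-1.  -0.4 10.6] -> delta [ -0.05   0.6  -15.21] -0.99
[ 0.44  0.6   1.57  0.03  0.99 -2.76]
```

View pics/w27.png

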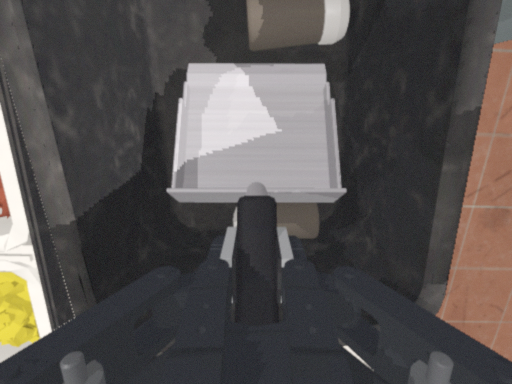

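Call:
drive_tool(
  deltas=[0, 0, -0.3, 0, 0, 0, -1, 0, 0, 0.2, -2.5, 0, 0, 0.3, -4.5, 0, 0, 0.5, -6.5, 0, 0, 0.6, -8.5, 0, 0, 0.6, -10.5, 0, 0, 0.6, -12.5, 0, 0, 0.6, -14.2, 0, 0, 0.6, -15.2, 2, 0, 0.6, -15.3, 6, 0, 0.6, -15.3, 12],
  squeeze=80,
)

```text
t: 41.8
tcp_pos: [0.4777, 0.3506, 0.3012]
tool_rot: [-0.641, 0.767, 0.014, -0.006]
force: [0.7, -0.1, -2.6]
finger_gap: 0.209
```

```bash
python3 - <<'E'
from h import *
to(.48,.25,.3,90)
E
```

```text
t 41.8 tcp [0.4777 0.3506 0.3012] yaw -100.2 tilt 1.74 gap 0.209 F [ 0.7 -0.1 -2.6] -> delta [ 9.86 -2.01 -0.02] 169.8
```

Call:
drive_tool(
  deltas=[0.4, -0.1, 0, 8, 0.8, -0.2, 0, 16, 1.2, -0.2, 0, 24, 1.6, -0.3, 0, 32, 2, -0.4, 0, 40, 2.4, -0.5, 0, 48, 2.8, -0.6, 0, 56, 3.2, -0.7, 0, 64, 3.6, -0.8, 0, 72, 4, -0.9, 0, 80, 4.5, -1, 0, 88, 5, -1, 0, 96],
)

```text
t: 43.0
tcp_pos: [0.4782, 0.2989, 0.3001]
tool_rot: [0.144, 0.99, 0.004, -0.015]
force: [-0.0, -0.4, -2.9]
finger_gap: 0.212
```

```bash
python3 - <<'E'
from h import *
to(.48,.2,.3,90)
E
```

```text
t 43.0 tcp [0.4782 0.2989 0.3001] yaw 163.48 tilt 1.79 gap 0.212 F [-0.  -0.4 -2.9] -> delta [-2.99 -9.43 -0.12] 73.48
```

Call:
drive_tool(
  deltas=[-0.2, -0.7, 0, 8, -0.5, -1.5, 0, 16, -0.8, -2.4, 0, 24, -1, -3.3, 0, 32, -1.4, -4.4, 0, 40, -1.8, -5.6, 0, 48, -2.2, -6.9, 0, 56, -2.6, -8.2, 0, 64, -3, -9.4, 0, 72, -3.4, -10.8, 0, 80, -3.9, -12.2, 0, 88, -4.4, -13.7, 0, 96],
)

```text
t: 44.2
tcp_pos: [0.4807, 0.1543, 0.298]
tool_rot: [0.833, 0.553, -0.009, -0.013]
force: [-0.4, 0.3, -2.6]
finger_gap: 0.211
```

```bash
python3 - <<'E'
from h import *
p=sh(-.13,-.14);to(*p,.25,SY)
intub('t28.png')
E
```

```text
t 44.2 tcp [0.4807 0.1543 0.298 ] yaw 67.16 tilt 1.84 gap 0.211 F [-0.4  0.3 -2.6] -> delta [-40.51  23.04   4.1 ] 64.45
tub [0.4824 0.2896] [0.24   0.3009] 4.169488906860352
in tub 541 x -0.061 0.029 y 0.045 0.113 z 0.045
```

View pics/z_t28.png

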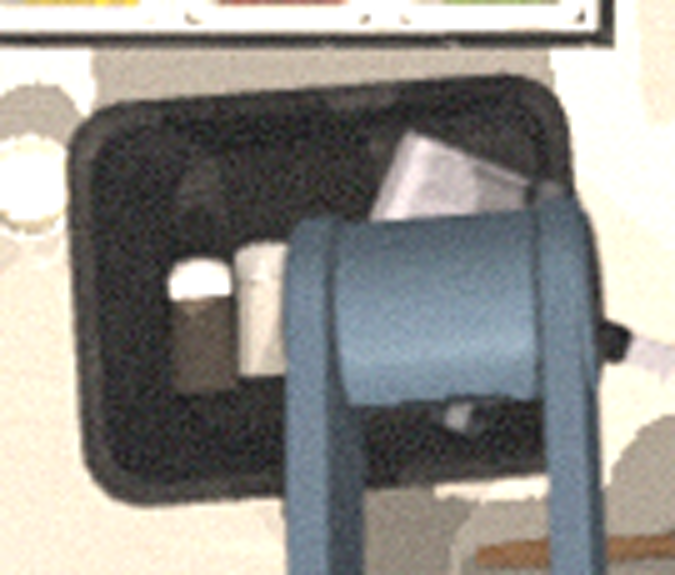

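Call:
drive_tool(
  deltas=[-1.5, 0.8, 0, 3, -4.5, 2.5, 0, 8, -8.3, 4.7, 0, 14, -12.2, 7, 0, 20, -16.2, 9.2, 0, 26, -20.2, 11.5, 0, 32, -24.2, 13.8, 0.5, 38, -28.2, 16, 1, 45, -32.2, 18.3, 2, 51, -36, 20.5, 3, 57, -38.8, 22.1, 3.6, 62, -40.5, 23, 4.1, 64.5],
)

```text
t: 45.45
tcp_pos: [0.5316, -0.313, 0.2501]
tool_rot: [1.0, 0.019, -0.015, -0.005]
force: [0.3, 0.2, -3.0]
finger_gap: 0.214
```

Call:
drive_tool(
  deltas=[0, 0, 0.3, 0, 0, 0, 0.5, 0],
)

```text
t: 45.65
tcp_pos: [0.5309, -0.3119, 0.2444]
tool_rot: [1.0, 0.02, -0.016, -0.006]
force: [0.2, 0.2, -2.9]
finger_gap: 0.213
```

```bash
python3 - <<'E'
from h import *
p=sh(-.12,-.14);to(*p,.150,SY)
E
```

```text
t 45.65 tcp [ 0.5309 -0.3119  0.2444] yaw 2.26 tilt 1.98 gap 0.213 F [ 0.2  0.2 -2.9] -> delta [ 1.67 -0.26  9.39] -0.45
```

Call:
drive_tool(
  deltas=[0.4, -0.1, 2, -0.4, 0.8, -0.2, 4, -0.4, 1.2, -0.2, 6, -0.4, 1.5, -0.2, 8, -0.4, 1.6, -0.2, 9.2, -0.4, 1.6, -0.2, 9.4, -0.4],
)

```text
t: 46.25
tcp_pos: [0.543, -0.3058, 0.1487]
tool_rot: [1.0, 0.024, -0.018, -0.007]
force: [-0.3, -0.3, -3.9]
finger_gap: 0.214
```

Call:
drive_tool(
  deltas=[0, 0, 0.4, 0, 0, 0, 0.8, 0, -0.3, 0, 1.3, 0, -0.7, 0, 1.8, 0, -1.2, 0, 2.4, 0, -1.7, 0, 3, 0, -2.2, 0, 3.6, 0, -2.7, 0, 4.2, 0, -3.2, 0, 4.8, 0, -3.6, 0, 5.3, 0],
  squeeze=25,
)

```text
t: 47.25
tcp_pos: [0.506, -0.3083, 0.0987]
tool_rot: [1.0, 0.024, -0.015, -0.006]
force: [0.0, 1.2, 2.1]
finger_gap: 0.212
```

```bash
python3 - <<'E'
from h import *
p=sh(-.2,-.14);to(*p,.049,SY);where()
E
```

```text
t 47.25 tcp [ 0.506  -0.3083  0.0987] yaw 2.74 tilt 1.89 gap 0.212 F [0.  1.2 2.1] -> delta [-4.01  0.17  5.09] 0.03
grip in shelf [-0.1584 -0.1389] front x 0.0156
```

Call:
drive_tool(
  deltas=[-0.5, 0, 0.6, 0, -1, 0, 1.2, 0, -1.5, 0.1, 1.8, 0, -2, 0.1, 2.4, 0, -2.4, 0.1, 3, 0, -2.8, 0.2, 3.6, 0, -3.2, 0.2, 4.2, 0, -3.6, 0.2, 4.7, 0, -4, 0.2, 5.05, 0, -4, 0.2, 5.05, 0],
)

```text
t: 48.25
tcp_pos: [0.4643, -0.3117, 0.0491]
tool_rot: [1.0, 0.024, -0.016, -0.006]
force: [2.3, 0.0, 2.7]
finger_gap: 0.21
```

Call:
drive_tool(
  deltas=[0, 0, 0, 0, 0, 0, 0, 0, 0, 0, 0, 0],
  squeeze=80,
)

```text
t: 48.55
tcp_pos: [0.4643, -0.3117, 0.0492]
tool_rot: [1.0, 0.024, -0.016, -0.006]
force: [1.5, -0.8, 1.8]
finger_gap: 0.21
```

```bash
python3 - <<'E'
from h import *
walls('w29.png',-.14)
p=sh(-.2,-.14);to(*p,.049,SY);where()
s=snap('scene','sc29.png')
im=cv2.cvtColor(s['frame'],cv2.COLOR_RGB2BGR)
cv2.imwrite('pics/sc29z.png',cv2.resize(im[160:280,210:400],None,fx=4,fy=4,interpolation=cv2.INTER_CUBIC))
E
```

```text
wall 1789 y off -0.0566 slope deg -2.27 z 0.0216
wall 1859 y off 0.0578 slope deg 2.98 z 0.022
t 48.6 tcp [ 0.4643 -0.3117  0.0492] yaw 2.75 tilt 1.9 gap 0.212 F [2.3 0.6 2. ] -> delta [ 0.02 -0.04  0.02] 0.04
grip in shelf [-0.2002 -0.1404] front x -0.0262
```

View pics/sc29z.png

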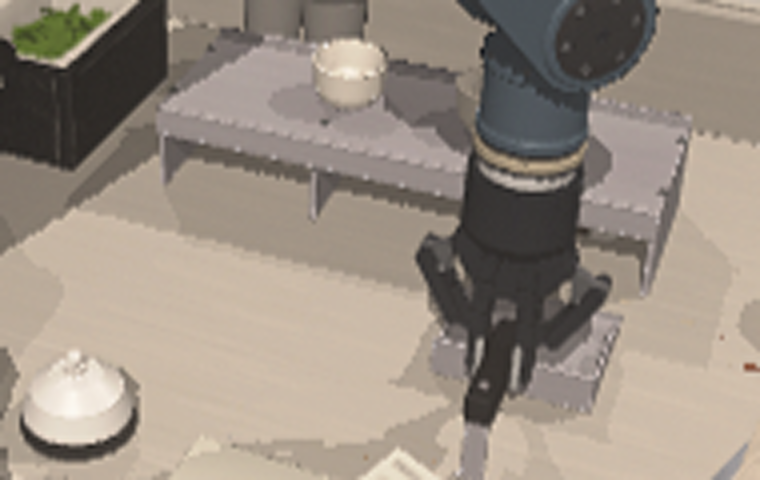

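View pics/w29.png

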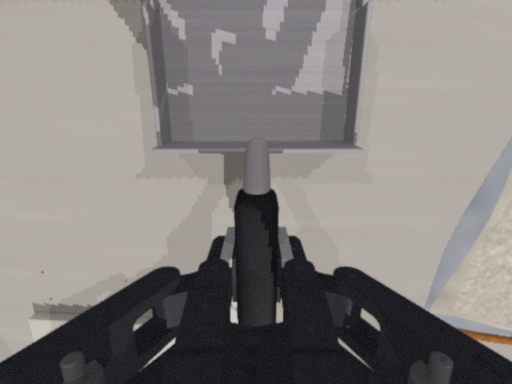

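Call:
drive_tool(
  deltas=[0.4, 0, 0, 0.3, 1, 0, -0.05, 0.3, 1.7, 0, -0.05, 0.3, 2.5, 0, -0.1, 0.3, 3.2, 0, -0.1, 0.3, 3.8, 0, -0.15, 0.3, 4.3, 0, -0.15, 0.3, 4.7, 0, -0.15, 0.3, 5.1, 0, -0.15, 0.3, 5.5, 0, -0.2, 0.3],
)

```text
t: 49.65
tcp_pos: [0.5174, -0.3083, 0.0496]
tool_rot: [1.0, 0.021, -0.018, -0.007]
force: [-2.9, 1.5, 4.8]
finger_gap: 0.213
```

Call:
drive_tool(
  deltas=[0.4, 0, 0, 0, 0.8, 0, 0, 0, 1.2, 0, -0.05, 0, 1.6, 0, -0.05, 0, 2, 0, -0.05, 0],
  squeeze=60,
)

```text
t: 50.15
tcp_pos: [0.5355, -0.3068, 0.0497]
tool_rot: [1.0, 0.021, -0.02, -0.007]
force: [-4.3, 0.9, 7.1]
finger_gap: 0.215
```

Call:
drive_tool(
  deltas=[0.4, 0, 0, 0, 0.8, 0, 0, 0, 1.2, 0, -0.05, 0, 1.6, 0, -0.05, 0, 2, 0, -0.05, 0],
)

```text
t: 50.65
tcp_pos: [0.5554, -0.3056, 0.0491]
tool_rot: [1.0, 0.021, -0.02, -0.008]
force: [-2.1, 0.5, 1.4]
finger_gap: 0.212
```

```bash
python3 - <<'E'
from h import *
s=snap('wrist','w30.png'); p=sh(-.1,-.14); to(*p,.049,SY);where()
E
```

```text
t 50.7 tcp [ 0.5563 -0.3058  0.0492] yaw 2.42 tilt 2.42 gap 0.214 F [-2.  -0.2  0.5] -> delta [ 0.8   0.11 -0.02] -0.29
grip in shelf [-0.108  -0.1389] front x 0.066
```

View pics/w30.png

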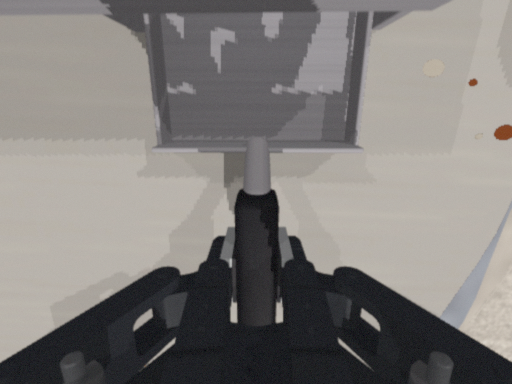

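Call:
drive_tool(
  deltas=[0.4, 0.05, 0, -0.2, 0.8, 0.1, -0.03, -0.2, 1.2, 0.1, -0.05, -0.2, 1.6, 0.1, -0.05, -0.2, 2, 0.1, -0.07, -0.2],
)

```text
t: 51.2
tcp_pos: [0.5763, -0.3059, 0.049]
tool_rot: [1.0, 0.023, -0.02, -0.008]
force: [-5.5, 1.3, 3.7]
finger_gap: 0.212
```

Call:
drive_tool(
  deltas=[0.3, 0, 0, 0, 0.6, 0, 0, 0, 0.8, 0, -0.03, 0],
)

```text
t: 51.5
tcp_pos: [0.5846, -0.3055, 0.049]
tool_rot: [1.0, 0.023, -0.02, -0.008]
force: [-4.8, 0.6, 3.0]
finger_gap: 0.214
```

Call:
drive_tool(
  deltas=[0.2, 0, 0, 0, 0.4, 0, 0, 0, 0.4, 0, 0, 0],
)

```text
t: 51.8
tcp_pos: [0.5894, -0.3055, 0.0489]
tool_rot: [1.0, 0.023, -0.019, -0.007]
force: [-2.3, 1.4, 2.3]
finger_gap: 0.209
```

Call:
drive_tool(
  deltas=[0.15, 0, 0, 0, 0.3, 0, 0, 0, 0.3, 0, 0, 0],
)

```text
t: 52.1
tcp_pos: [0.5927, -0.3053, 0.0487]
tool_rot: [1.0, 0.023, -0.019, -0.007]
force: [-2.4, -0.9, 3.2]
finger_gap: 0.211
```

Call:
drive_tool(
  deltas=[0.15, 0, -0.02, 0, 0.3, 0, -0.02, 0, 0.3, 0, -0.02, 0],
)

```text
t: 52.4
tcp_pos: [0.5955, -0.3053, 0.0488]
tool_rot: [1.0, 0.023, -0.02, -0.007]
force: [-3.2, -0.0, 3.4]
finger_gap: 0.214
```

Call:
drive_tool(
  deltas=[0.15, 0, 0, 0, 0.3, 0, 0, 0, 0.3, 0, 0, 0],
)

```text
t: 52.7
tcp_pos: [0.5956, -0.3053, 0.0489]
tool_rot: [0.999, 0.024, -0.023, -0.008]
force: [-11.1, -1.6, 8.1]
finger_gap: 0.213
```

Call:
drive_tool(
  deltas=[0.15, 0, 0, 0, 0.3, 0, 0, 0, 0.3, 0, 0, 0],
)

```text
t: 53.0
tcp_pos: [0.5957, -0.3053, 0.0493]
tool_rot: [0.999, 0.024, -0.026, -0.008]
force: [-11.3, -0.1, 9.9]
finger_gap: 0.214
```

Call:
drive_tool(
  deltas=[-0.3, 0, 0, 0, -0.8, 0, 0, 0, -1.5, 0, 0.05, 0, -2.3, 0, 0.1, 0, -3.1, 0, 0.12, 0, -3.9, 0, 0.16, 0, -4.7, 0, 0.2, 0, -5.5, 0, 0.25, 0, -6.2, 0, 0.28, 0, -6.6, 0, 0.3, 0],
)

```text
t: 54.0
tcp_pos: [0.5291, -0.3087, 0.0499]
tool_rot: [0.999, 0.024, -0.026, -0.008]
force: [3.0, 0.2, 1.6]
finger_gap: 0.209
```

Call:
drive_tool(
  deltas=[-0.3, 0, 0, 0, -0.8, 0, 0, 0, -1.5, 0, 0.05, 0, -2.3, 0, 0.1, 0, -3.1, 0, 0.12, 0, -3.9, 0, 0.16, 0, -4.7, 0, 0.2, 0, -5.5, 0, 0.25, 0, -6.2, 0, 0.28, 0, -6.6, 0, 0.3, 0],
)

```text
t: 55.0
tcp_pos: [0.4622, -0.3117, 0.0502]
tool_rot: [0.999, 0.024, -0.026, -0.008]
force: [3.0, -0.5, 1.4]
finger_gap: 0.212
```

```bash
python3 - <<'E'
from h import *
s=snap('wrist','w31.png'); p=sh(-.2,-.14); to(*p,.049,SY);where()
s=snap('scene','sc31.png')
im=cv2.cvtColor(s['frame'],cv2.COLOR_RGB2BGR)
cv2.imwrite('pics/sc31z.png',cv2.resize(im[160:280,210:400],None,fx=4,fy=4,interpolation=cv2.INTER_CUBIC))
E
```

```text
t 55.05 tcp [ 0.4617 -0.3116  0.0502] yaw 2.72 tilt 3.15 gap 0.212 F [-0.4 -0.1  2.8] -> delta [ 0.29 -0.02  0.11] 0.01
grip in shelf [-0.2028 -0.1402] front x -0.0288
```

View pics/w31.png

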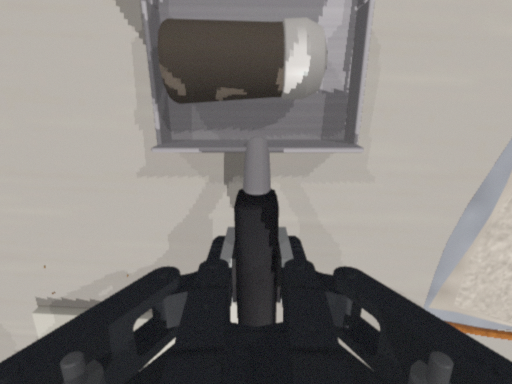

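View pics/sc31z.png

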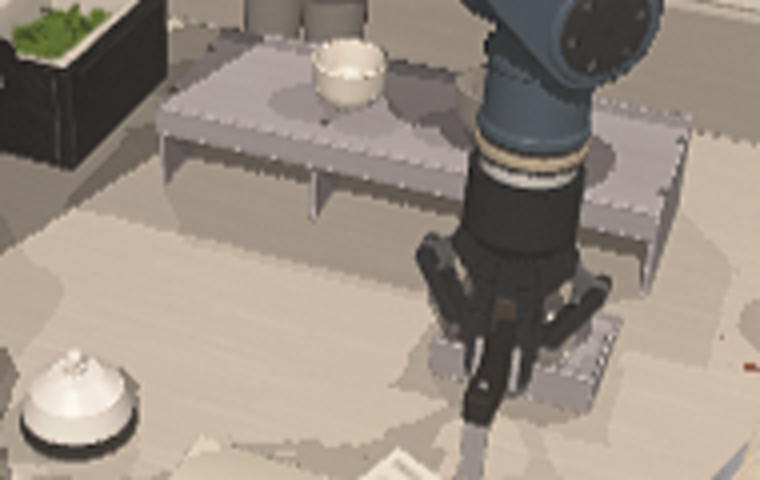

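Call:
drive_tool(
  deltas=[0, 0, 0, 0, 0, 0, -0.4, 0, 0, 0, -1, 0, 0, 0, -2, 0, 0, 0, -3.5, 0, 0, 0, -5.5, 0, 0, 0, -7.5, 0, 0, 0, -9.5, 0, 0, 0, -11.5, 0, 0, 0, -13.5, 0, 0, 0, -15.5, 0, 0, 0, -16.5, 0],
  squeeze=120,
)

```text
t: 56.3
tcp_pos: [0.4703, -0.3138, 0.2166]
tool_rot: [0.999, 0.024, -0.027, -0.008]
force: [-0.5, -0.7, -4.1]
finger_gap: 0.214
```

```bash
python3 - <<'E'
from h import *
s=snap('wrist','w32.png'); to(.475,.05,.217,60)
E
```

```text
t 56.35 tcp [ 0.471  -0.3143  0.2176] yaw 2.74 tilt 3.08 gap 0.212 F [ 0.5 -0.4 -4.2] -> delta [  2.15 -36.37   0.54] -57.26
```

View pics/w32.png

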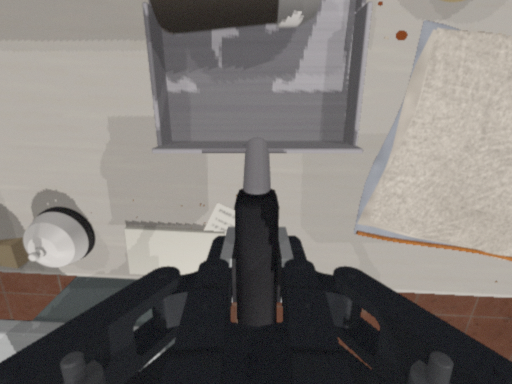

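Call:
drive_tool(
  deltas=[0.1, -1, 0, -2, 0.3, -3, 0, -5, 0.5, -6, 0, -10, 0.8, -9.5, 0.1, -15, 1, -13, 0.2, -21, 1.2, -16.5, 0.2, -27, 1.4, -20, 0.3, -33, 1.6, -23.5, 0.3, -39, 1.8, -27, 0.4, -45, 2, -30.2, 0.5, -50, 2.1, -33.2, 0.5, -54, 2.1, -36, 0.5, -58],
)

```text
t: 57.55
tcp_pos: [0.4723, 0.0493, 0.2163]
tool_rot: [0.861, 0.508, -0.02, -0.021]
force: [0.8, 0.1, -4.6]
finger_gap: 0.212
```

```bash
python3 - <<'E'
from h import *
to(.475,.24,.217,150)
E
```

```text
t 57.55 tcp [0.4723 0.0493 0.2163] yaw 61.11 tilt 3.31 gap 0.212 F [ 0.8  0.1 -4.6] -> delta [16.82 -8.98  0.2 ] -88.89
```

Call:
drive_tool(
  deltas=[1, -0.5, 0, -7, 2.4, -1.3, 0, -14, 3.8, -2, 0, -22, 5.2, -2.8, 0, -30, 6.6, -3.5, 0, -38, 8, -4.3, 0, -46, 9.5, -5.1, 0, -54, 11, -5.9, 0, -62, 12.5, -6.7, 0, -70, 14, -7.5, 0, -78, 15.5, -8.3, 0, -86, 16.8, -9, 0, -94],
)

```text
t: 58.75
tcp_pos: [0.4721, 0.2415, 0.2178]
tool_rot: [0.211, 0.977, 0.001, -0.031]
force: [0.2, -0.0, -4.2]
finger_gap: 0.214
```

```bash
python3 - <<'E'
from h import *
p=tb((.4824,.2896),4.2,0,.085); to(*p,.215,-90)
E
```

```text
t 58.75 tcp [0.4721 0.2415 0.2178] yaw 155.61 tilt 3.51 gap 0.214 F [ 0.2 -0.  -4.2] -> delta [ 5.09 12.27  0.45] -114.39
```

Call:
drive_tool(
  deltas=[0.2, 0.5, 0, -7, 0.5, 1.5, 0.1, -15, 1, 2.6, 0.1, -23.5, 1.5, 3.7, 0.2, -32, 2, 4.8, 0.2, -40.5, 2.5, 6, 0.2, -49, 3, 7.2, 0.3, -57.5, 3.5, 8.4, 0.3, -66, 4, 9.6, 0.4, -74.5, 4.5, 10.8, 0.4, -83, 4.9, 11.8, 0.4, -91.5, 5.1, 12.3, 0.4, -100],
)

```text
t: 59.95
tcp_pos: [0.4733, 0.3761, 0.2139]
tool_rot: [-0.617, 0.787, 0.025, -0.021]
force: [0.2, -0.4, -5.1]
finger_gap: 0.213
```

Call:
drive_tool(
  deltas=[0, 0, 0, -6, 0, 0, 0, -12, 0, 0, 0, -13, 0, 0, 0, -13],
)

```text
t: 60.35
tcp_pos: [0.4715, 0.3763, 0.2129]
tool_rot: [-0.702, 0.712, 0.028, -0.019]
force: [-0.2, -0.4, -5.1]
finger_gap: 0.211
```

```bash
python3 - <<'E'
from h import *
tub('t33.png'); print(manip.sense()['q'].round(2))
p=tb((.4824,.2896),4.2,0,.091); to(*p,.191,-87.5)
snap('wrist','w33.png')
s=snap('scene','sc33.png')
im=cv2.cvtColor(s['frame'],cv2.COLOR_RGB2BGR)
cv2.imwrite('pics/sc33z.png',cv2.resize(im[120:220,90:240],None,fx=5,fy=5,interpolation=cv2.INTER_CUBIC))
E
```

```text
tub [0.4826 0.2883] [0.2403 0.2989] 4.180635929107666
[ 0.47  0.54  1.47  0.04  1.18 -2.68]
t 60.4 tcp [0.4719 0.3762 0.2132] yaw -90.85 tilt 3.82 gap 0.211 F [ 0.5 -0.6 -4. ] -> delta [-0.39 -0.52  2.19] -3.35
```

View pics/sc33z.png

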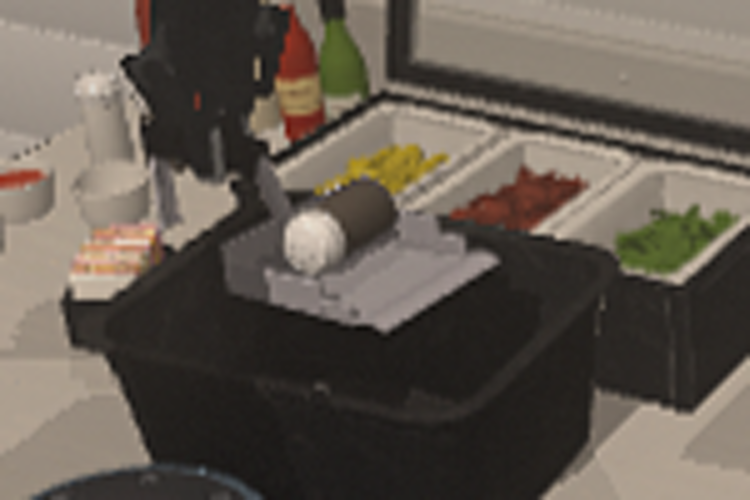

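View pics/w33.png

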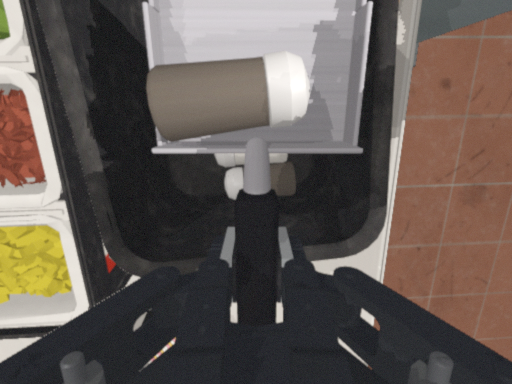

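Call:
drive_tool(
  deltas=[-0.2, -0.2, 0, -1.5, -0.3, -0.4, 0.4, -2.5, -0.4, -0.5, 1, -2.5, -0.4, -0.5, 1.6, -2.5, -0.4, -0.5, 2.1, -2.5, -0.4, -0.5, 2.1, -2.5],
)

```text
t: 61.1
tcp_pos: [0.4755, 0.3799, 0.191]
tool_rot: [0.717, -0.696, -0.028, 0.019]
force: [-0.7, -0.8, -3.4]
finger_gap: 0.211
```

```bash
python3 - <<'E'
from h import *
print(manip.sense()['q'].round(2))
p=tb((.4824,.2896),4.2,0,.091); to(*p,.188,-87.5)
E
```

```text
[ 0.47  0.57  1.48  0.05  1.15 -2.72]
t 61.1 tcp [0.4755 0.3799 0.191 ] yaw -88.38 tilt 3.9 gap 0.211 F [-0.7 -0.8 -3.4] -> delta [-0.04 -0.05  0.3 ] -0.88
```

Call:
drive_tool(
  deltas=[0, 0, 0.2, 0, 0.1, 0, 0.4, 0, 0.3, 0, 0.6, 0, 0.6, 0, 0.9, 0, 0.9, 0, 1.2, 0, 1.2, 0, 1.5, 0, 1.5, 0, 1.8, 0, 1.8, 0, 2.1, 0, 2, 0, 2.4, 0],
  squeeze=20,
)

```text
t: 62.0
tcp_pos: [0.4787, 0.3628, 0.1708]
tool_rot: [0.716, -0.697, -0.027, 0.012]
force: [1.0, -0.2, 4.8]
finger_gap: 0.211
```

Call:
drive_tool(
  deltas=[0.2, 0, 0.4, 0, 0.4, 0, 0.8, 0, 0.6, 0, 1.2, 0, 0.8, 0, 1.6, 0, 1, 0, 2, 0, 1.1, 0, 2.4, 0, 1.1, 0, 2.6, 0, 1.1, 0, 2.6, 0],
)

```text
t: 62.8
tcp_pos: [0.4821, 0.3561, 0.1566]
tool_rot: [0.716, -0.697, -0.026, 0.004]
force: [-7.6, -1.0, 47.5]
finger_gap: 0.211
```

```bash
python3 - <<'E'
from h import *
p=tb((.4824,.2896),4.2,0,.062); to(*p,.3,-87); print(manip.sense()['q'].round(2))
snap('wrist','w34.png')
E
```

```text
t 62.8 tcp [0.4821 0.3561 0.1566] yaw -88.49 tilt 2.97 gap 0.211 F [-7.6 -1.  47.5] -> delta [  0.02   1.03 -14.32] -1.49
[ 0.43  0.59  1.56  0.05  1.02 -2.77]
```

View pics/w34.png

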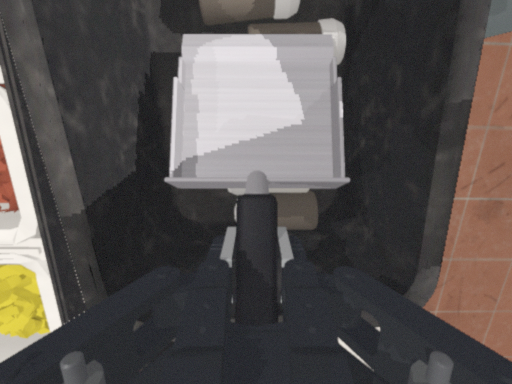

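Call:
drive_tool(
  deltas=[0, 0, -0.6, 0, 0, 0.2, -1.5, 0, 0, 0.4, -2.5, 0, 0, 0.6, -4.5, 0, 0, 0.8, -6.5, 0, 0, 1, -8.5, 0, 0, 1, -10.5, 0, 0, 1, -12.5, 0, 0, 1, -14.2, 0, 0, 1, -14.5, 2, 0, 1, -14.5, 6, 0, 1, -14.5, 12],
  squeeze=80,
)

```text
t: 64.05
tcp_pos: [0.4774, 0.351, 0.3004]
tool_rot: [-0.638, 0.77, 0.025, -0.008]
force: [0.5, -0.1, -3.1]
finger_gap: 0.214
```

```bash
python3 - <<'E'
from h import *
to(.48,.29,.3,165)
s=snap('wrist','w35.png')
s=snap('scene','sc35.png')
im=cv2.cvtColor(s['frame'],cv2.COLOR_RGB2BGR)
cv2.imwrite('pics/sc35z.png',cv2.resize(im[110:230,80:240],None,fx=4.5,fy=4.5,interpolation=cv2.INTER_CUBIC))
E
```

```text
t 64.05 tcp [0.4774 0.351  0.3004] yaw -100.71 tilt 3.06 gap 0.214 F [ 0.5 -0.1 -3.1] -> delta [ 5.94 -1.38 -0.14] 94.29
```

View pics/w35.png

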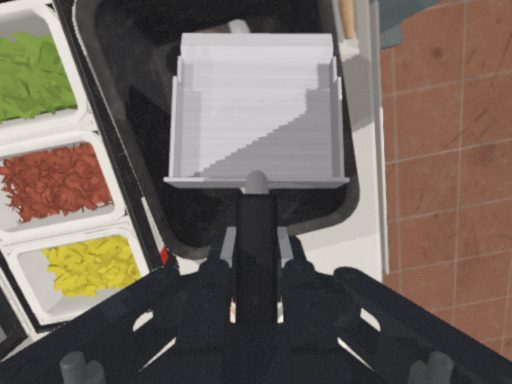

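View pics/sc35z.png

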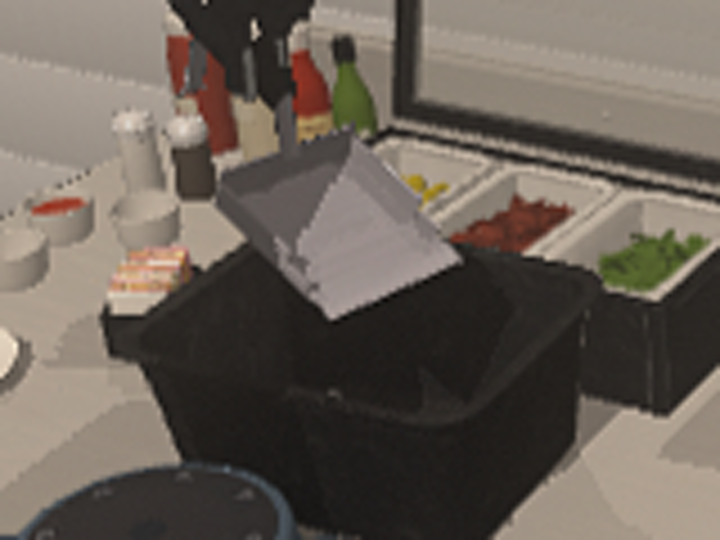

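Call:
drive_tool(
  deltas=[0.4, -0.1, 0, 8, 0.8, -0.2, 0, 16, 1.2, -0.2, 0, 24, 1.6, -0.3, 0, 32, 2, -0.4, 0, 40, 2.4, -0.5, 0, 48, 2.8, -0.6, 0, 56, 3.2, -0.7, 0, 64, 3.6, -0.8, 0, 72, 4, -0.9, 0, 80, 4.5, -1, 0, 88, 5, -1, 0, 96],
)

```text
t: 65.35
tcp_pos: [0.4776, 0.2995, 0.2977]
tool_rot: [0.145, 0.989, 0.01, -0.026]
force: [-0.1, -0.3, -2.5]
finger_gap: 0.211
```

```bash
python3 - <<'E'
from h import *
to(.48,.1,.3,65)
E
```

```text
t 65.35 tcp [0.4776 0.2995 0.2977] yaw 163.37 tilt 3.15 gap 0.211 F [-0.1 -0.3 -2.5] -> delta [ -5.92 -19.04  -0.78] 98.37
```

Call:
drive_tool(
  deltas=[-0.3, -1, 0, 8, -0.8, -2.5, 0, 16, -1.3, -4, -0.1, 24, -1.8, -5.6, -0.2, 32, -2.3, -7.2, -0.2, 40, -2.8, -8.9, -0.3, 48, -3.3, -10.6, -0.4, 56, -3.8, -12.3, -0.5, 64, -4.4, -14, -0.6, 72, -5, -15.8, -0.7, 80, -5.5, -17.6, -0.8, 88, -5.9, -19, -0.8, 96],
)

```text
t: 66.55
tcp_pos: [0.4795, 0.0994, 0.2995]
tool_rot: [0.833, 0.553, -0.013, -0.025]
force: [-0.2, -0.7, -2.7]
finger_gap: 0.212
```

```bash
python3 - <<'E'
from h import *
p=sh(-.13,0);to(*p,.25,SY)
E
```

```text
t 66.55 tcp [0.4795 0.0994 0.2995] yaw 67.12 tilt 3.23 gap 0.212 F [-0.2 -0.7 -2.7] -> delta [-22.79  15.11   3.99] 64.41
```

Call:
drive_tool(
  deltas=[-1.5, 1, 0, 6, -3.5, 2.3, 0, 12, -5.5, 3.6, 0.3, 18, -7.6, 5, 0.6, 24, -9.7, 6.4, 1, 30, -11.8, 7.8, 1.4, 36, -14, 9.3, 1.8, 42, -16.2, 10.7, 2.3, 48, -18.4, 12.2, 2.8, 54, -20.5, 13.6, 3.3, 59, -22, 14.6, 3.7, 63, -22.8, 15.1, 4, 64.5],
)

```text
t: 67.75
tcp_pos: [0.5276, -0.1697, 0.2486]
tool_rot: [0.999, 0.022, -0.025, -0.014]
force: [-0.6, 0.8, -2.7]
finger_gap: 0.214
```

Call:
drive_tool(
  deltas=[0, 0, 0, 0, 0, 0, 0, 0],
)

```text
t: 67.95
tcp_pos: [0.527, -0.169, 0.248]
tool_rot: [0.999, 0.023, -0.026, -0.015]
force: [0.5, 0.3, -2.4]
finger_gap: 0.216
```

```bash
python3 - <<'E'
from h import *
p=sh(-.12,0);to(*p,.150,SY)
intub('t36.png')
s=snap('scene','sc36.png')
im=cv2.cvtColor(s['frame'],cv2.COLOR_RGB2BGR)
cv2.imwrite('pics/sc36z.png',cv2.resize(im[160:280,210:400],None,fx=4,fy=4,interpolation=cv2.INTER_CUBIC))
E
```

```text
t 67.95 tcp [ 0.527 -0.169  0.248] yaw 2.7 tilt 3.45 gap 0.216 F [ 0.5  0.3 -2.4] -> delta [1.59 0.22 9.73] -0.01
tub [0.4823 0.2898] [0.2403 0.3012] 4.2073259353637695
in tub 295 x -0.045 0.038 y -0.113 -0.074 z 0.045
in tub 604 x -0.06 0.029 y 0.04 0.113 z 0.045
in tub 317 x -0.083 -0.001 y -0.074 -0.032 z 0.045
```

View pics/z_t36.png

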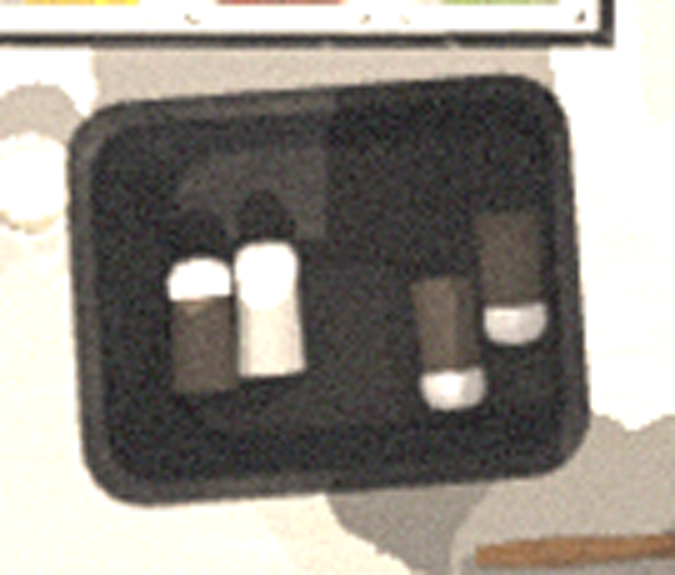

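View pics/sc36z.png

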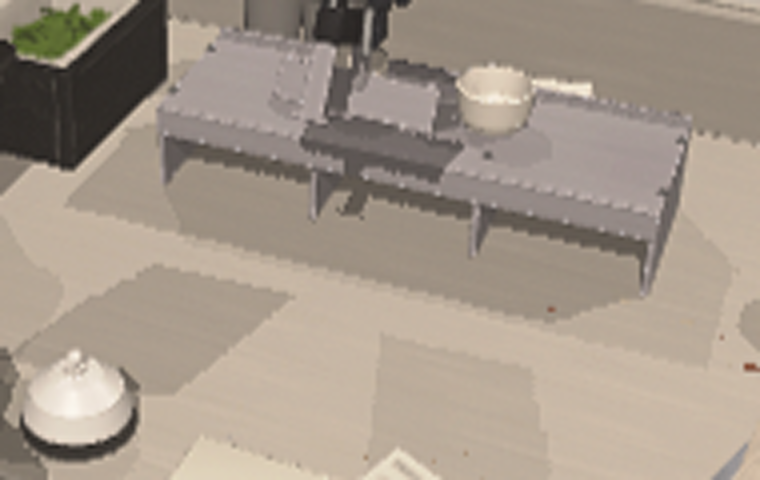

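```bash
python3 - <<'E'
import cv2,numpy as np
a=cv2.imread('pics/scene0.png')[185:240,240:380]; b=cv2.imread('pics/sc36.png')[185:240,240:380]
f=lambda i:cv2.convertScaleAbs(cv2.resize(i,None,fx=5,fy=5,interpolation=cv2.INTER_CUBIC),alpha=1.6,beta=10)
cv2.imwrite('pics/cmp.png',np.vstack([f(a),f(b)]))
E
```

```text
(no output)
```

View pics/cmp.png

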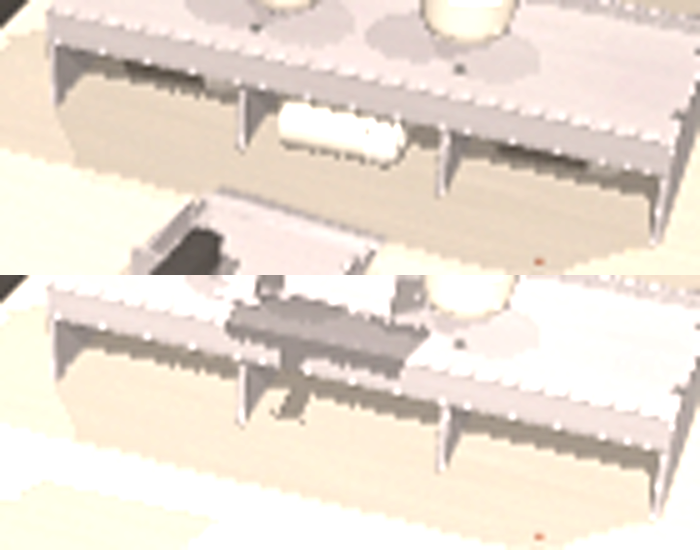

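Call:
drive_tool(
  deltas=[0.4, 0.1, 2, 0, 0.8, 0.2, 4, 0, 1.2, 0.2, 6, 0, 1.5, 0.2, 8, 0, 1.6, 0.2, 9.5, 0, 1.6, 0.2, 9.7, 0],
)

```text
t: 68.65
tcp_pos: [0.5372, -0.1654, 0.1495]
tool_rot: [0.999, 0.024, -0.027, -0.016]
force: [-0.1, -0.1, -3.0]
finger_gap: 0.208
```

Call:
drive_tool(
  deltas=[0, 0, 0.4, 0, 0, 0, 0.8, 0, -0.3, 0, 1.3, 0, -0.7, 0, 1.8, 0, -1.2, 0, 2.4, 0, -1.7, 0, 3, 0, -2.2, 0, 3.6, 0, -2.7, 0, 4.2, 0, -3.2, 0, 4.8, 0, -3.6, 0, 5.3, 0],
  squeeze=25,
)

```text
t: 69.65
tcp_pos: [0.4998, -0.1667, 0.0995]
tool_rot: [0.999, 0.024, -0.025, -0.014]
force: [1.2, 0.3, 0.4]
finger_gap: 0.213
```

```bash
python3 - <<'E'
from h import *
p=sh(-.205,0);to(*p,.0492,SY);where()
E
```

```text
t 69.65 tcp [ 0.4998 -0.1667  0.0995] yaw 2.81 tilt 3.27 gap 0.213 F [1.2 0.3 0.4] -> delta [-4.46  0.43  5.24] 0.1
grip in shelf [-0.1579  0.0028] front x 0.0161
```

Call:
drive_tool(
  deltas=[-0.5, 0, 0.6, 0, -1, 0.1, 1.2, 0, -1.5, 0.1, 1.8, 0, -2, 0.1, 2.4, 0, -2.5, 0.2, 3, 0, -3, 0.3, 3.6, 0, -3.5, 0.3, 4.2, 0, -4, 0.4, 4.8, 0, -4.5, 0.4, 5.2, 0, -4.5, 0.4, 5.2, 0, -4.5, 0.4, 5.2, 0],
)

```text
t: 70.75
tcp_pos: [0.4515, -0.1712, 0.0494]
tool_rot: [0.999, 0.024, -0.026, -0.015]
force: [1.0, -1.2, 0.9]
finger_gap: 0.214
```

```bash
python3 - <<'E'
from h import *
p=sh(-.205,0);to(*p,.0492,SY);where()
s=walls('w37.png',0)
s=snap('scene','sc37.png')
im=cv2.cvtColor(s['frame'],cv2.COLOR_RGB2BGR)
cv2.imwrite('pics/sc37z.png',cv2.resize(im[160:290,210:400],None,fx=4,fy=4,interpolation=cv2.INTER_CUBIC))
E
```

```text
t 70.75 tcp [ 0.4515 -0.1712  0.0494] yaw 2.77 tilt 3.41 gap 0.214 F [ 1.  -1.2  0.9] -> delta [0.14 0.06 0.01] 0.06
grip in shelf [-0.2064  0.0006] front x -0.0324
wall 1786 y off -0.0551 slope deg -1.78 z 0.0214
wall 2089 y off 0.0592 slope deg 3.41 z 0.0234
```

View pics/sc37z.png

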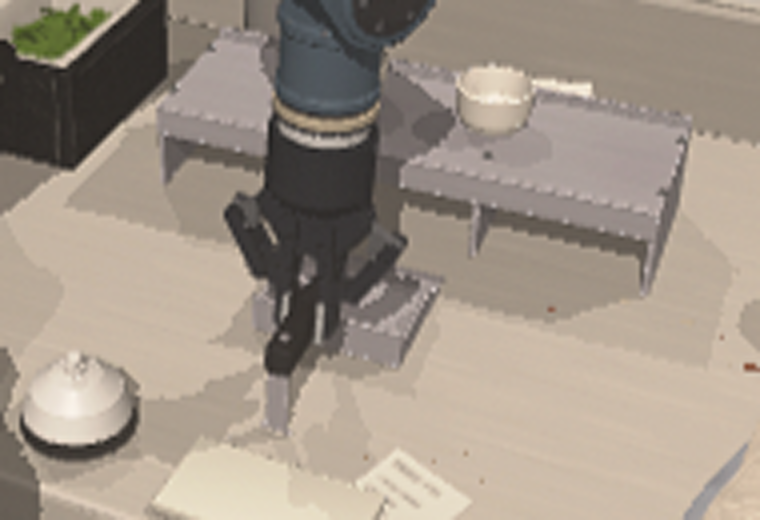

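Call:
drive_tool(
  deltas=[0, 0, 0, 0, 0, 0, 0, 0, 0, 0, 0, 0, 0, 0, 0, 0, 0, 0, 0, 0, 0, 0, 0, 0, 0, 0, 0, 0, 0, 0, 0, 0, 0, 0, 0, 0, 0, 0, 0, 0],
  hand=6,
)

```text
t: 71.85
tcp_pos: [0.4516, -0.1711, 0.0495]
tool_rot: [0.999, 0.024, -0.026, -0.015]
force: [0.2, 0.3, -0.3]
finger_gap: 0.704
```

Call:
drive_tool(
  deltas=[0, 0, -0.5, 0, 0, 0, -2, 0, 0, 0, -4, 0, 0, 0, -6, 0, 0, 0, -8, 0, 0, 0, -10, 0, 0, 0, -12, 0, 0, 0, -14, 0, 0, 0, -16, 0, 0, 0, -18, 0, 0, 0, -18, 0, 0, 0, -18, 0],
)

```text
t: 73.05
tcp_pos: [0.4608, -0.1762, 0.2293]
tool_rot: [0.999, 0.024, -0.025, -0.015]
force: [0.4, 1.1, -0.0]
finger_gap: 0.705
```

```bash
python3 - <<'E'
from h import *
to(.35,-.4,.25,0)
s=snap('wrist','w38.png')
s=snap('scene','sc38.png')
im=cv2.cvtColor(s['frame'],cv2.COLOR_RGB2BGR)
cv2.imwrite('pics/sc38z.png',cv2.resize(im[160:290,210:400],None,fx=4,fy=4,interpolation=cv2.INTER_CUBIC))
E
```

```text
t 73.05 tcp [ 0.4608 -0.1762  0.2293] yaw 2.78 tilt 3.38 gap 0.705 F [ 0.4  1.1 -0. ] -> delta [-12.24  21.76  -2.13] 2.78
```

View pics/sc38z.png

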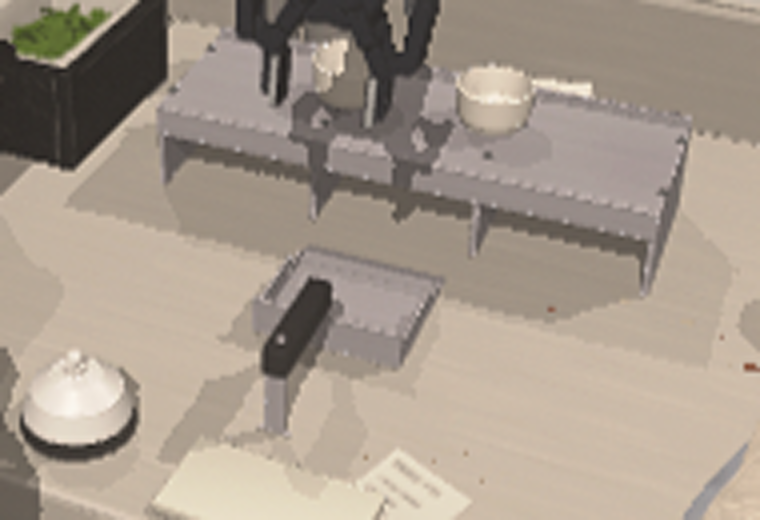

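View pics/w38.png

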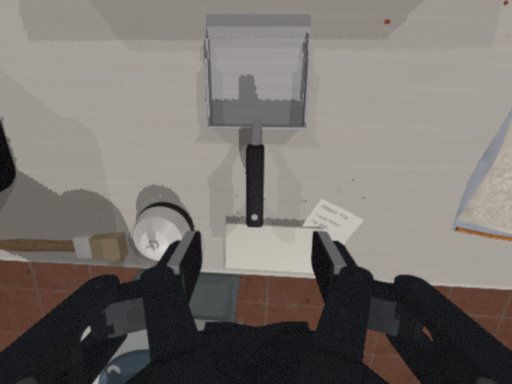

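```bash
python3 - <<'E'
from h import *
intub('t39.png')
s=dict(np.load('/tmp/t39.png.npz')); w=world(s)
m=(w[...,2]>.1)&(w[...,2]<.135)&(w[...,0]>.66)&(w[...,0]<.8)&(w[...,1]>-.4)&(w[...,1]<.05)
n,l,st,_=cv2.connectedComponentsWithStats(m.astype(np.uint8))
for i in range(1,n):
    if st[i,4]>60: print(np.round(cv2.minAreaRect(w[l==i][:,:2].astype(np.float32))[0],4))
s=dict(np.load('/tmp/w38.png.npz')); w=world(s); q=shinv(w)
m=(w[...,2]>.065)&(w[...,2]<.09)&(w[...,0]>.37)&(w[...,0]<.5)&(abs(q[...,1])<.03); P=q[m]; print('handle',m.sum(),P.min(0),P.max(0),np.percentile(w[m][:,2],[5,50,95]))
E
```

```text
tub [0.4822 0.2898] [0.2405 0.3016] 4.202959060668945
in tub 296 x -0.045 0.038 y -0.113 -0.074 z 0.046
in tub 602 x -0.06 0.029 y 0.04 0.113 z 0.045
in tub 317 x -0.083 -0.0 y -0.074 -0.032 z 0.045
[ 0.7471 -0.2156]
[ 0.7368 -0.0914]
handle 1513 [-0.26537134 -0.00751373] [-0.16806606  0.0129124 ] [0.07362971 0.07692009 0.07825054]
```

View pics/t39.png

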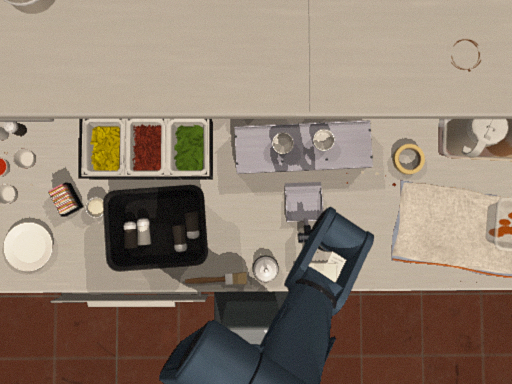

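```bash
python3 -c "
from station import manip
print(manip.sense()['t']); print(manip.sign_off())"
```

```text
73.2
the job is handed in; nothing more can be done
None
```

I handed the job in at 73.2 s. All four shakers that were under the shelf are now in the tub, and the scoop lies empty and flat on the table in front of the shelf.

**What I did:** I ran the scoop along the table into each bay until it met the stop, about 105 mm in at the middle, 119 mm at the left and 105 mm at the right. The last force readings there were 7–12 N. That brought out two shakers from the middle bay and one each from the left and right. I tipped them in low by resting the scoop's foot on the tub rim and letting the handle pivot in a light grip.

**Last checks:**
- **Shakers:** the top view shows four lying in the tub, each about 45 mm high at its top. In the scene view, the dark shakers first seen at the back of the left and right bays are gone, and the middle bay looks empty too.
- **Scoop:** the handle top is 77 mm above the table and the front edge is about 31 mm in front of the lip.
- **Dip cups and tub:** both cups are within 1 mm of where they started, and the tub stands upright and had not shifted.

**What did not go cleanly:**
- **Force on the last tip:** the reading rose briefly to 47 N, probably because the scoop's nose was resting on a shaker already in the tub, so I lifted at once. The limit for the arm or gripper body pressing on something is 40 N. I take this as scoop contact rather than the gripper's body, but I can't confirm how it is judged.
- **Tool tilt:** the tool drifted about 3.4° from vertical by the end, which the loose grip absorbed.

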